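# Close up a board carrier with spacers and captive hold-down screws

### The job

Take the scraper block and wipe the loose offcuts off the carrier's plate into its catch tray (do not touch the offcuts with the gripper), then stand the scraper back upright on the bench, clear of the carrier. Lay every white spacer stick front-to-back on the carrier's plate between the two screws and set the cover centred and level on the sticks, with its handle running from screw to screw. Then pull each spring-loaded captive screw up until its thread can take, drive it clockwise all the way so that its claw reaches over the cover and the screw stays up, and leave the other things on the bench alone.

Things in the scene. Friction and masses are not known exactly. Their poses are not given: they have to be found in the camera images.
- carrier: fixed grey base plate 116 (x) x 284 (y) mm, upper face at z = 30 mm; origin on the bench under its centre. Along its -x side a dark catch tray open to the plate: floor x -58 to -129, y within +-99 mm, 4 mm high, walls 22 mm high. Hold-down screws at (0, +110) and (0, -110) mm on round collars (44 mm wide, 10 mm tall); face free for y within +-88 mm.
- knob_left (a point): middle of the left hold-down screw's round knurled head (28 mm diameter, 14 mm of head above and below this point, axis upright). At carrier (0, +110) mm, 68 mm above the bench when parked; rises with the head. 4 mm under the head is a steel claw, 8 mm thick, 18 mm wide, reaching 48 mm from the axis and turning with it; parked, it points away from the carrier.
- knob_right (a point): middle of the right hold-down screw's round knurled head (28 mm diameter, 14 mm of head above and below this point, axis upright). At carrier (0, -110) mm, 68 mm above the bench when parked; rises with the head. 4 mm under the head is a steel claw, 8 mm thick, 18 mm wide, reaching 48 mm from the axis and turning with it; parked, it points away from the carrier.
- shank_left (a joint): pull of the left screw straight up, in m: 0 parked, 0.018 at most, against a spring (5 N at 0, 11 N at the top). Below 0.012 it sits in a notch and turns no more than about 0.3 rad; pull it to 0.014 to 0.017, then turn. Once turned past 0.5 rad the thread holds it up at about 0.012 with the hand off.
- shank_right (a joint): pull of the right screw straight up, in m: 0 parked, 0.018 at most, against a spring (5 N at 0, 11 N at the top). Below 0.012 it sits in a notch and turns no more than about 0.3 rad; pull it to 0.014 to 0.017, then turn. Once turned past 0.5 rad the thread holds it up at about 0.012 with the hand off.
- head_left (a joint): turn of the left screw's head in rad, clockwise seen from above: 0 parked, 2.5 at its stop, where the claw points at the carrier's middle and reaches over the cover's edge. It can only be turned once pulled up. It turns lightly and stays where it is left.
- head_right (a joint): turn of the right screw's head in rad, clockwise seen from above: 0 parked, 2.5 at its stop, where the claw points at the carrier's middle and reaches over the cover's edge. It can only be turned once pulled up. It turns lightly and stays where it is left.
- scraper: scraper block: grey foot 150 (its x) x 46 (y) x 16 mm, above it a black grip bar 100 (x) x 22 (y) mm that goes up to 47 mm over the underside. Origin at the centre of the underside, z up, 0.3 kg. It stands on the bench behind the carrier.
- cover: aluminium cover plate 100 (x) x 160 (y) x 8 mm, origin at the centre of its underside, z up, about 0.4 kg. Across its middle a black bar handle 90 mm long along y, 14 mm thick in x, from 26 to 40 mm above the underside, on two feet. Lies on the bench left of the carrier.
- stick1: white spacer stick, 110 (its x) x 14 x 14 mm, 40 g, origin at its centre. Lies on the bench at the left. Two or three of the three sticks are there (absent ones give None from the start).
- stick2: white spacer stick, 110 (its x) x 14 x 14 mm, 40 g, origin at its centre. Lies on the bench at the left. Two or three of the three sticks are there (absent ones give None from the start).
- stick3: white spacer stick, 110 (its x) x 14 x 14 mm, 40 g, origin at its centre. Lies on the bench at the left. Two or three of the three sticks are there (absent ones give None from the start).
- offcut1: bare aluminium offcut, 30 x 20 x 10 mm, 16 g, origin at its centre; lies loose on the carrier's base plate at the start. One to three of the three are there.
- offcut2: bare aluminium offcut, 30 x 20 x 10 mm, 16 g, origin at its centre; lies loose on the carrier's base plate at the start. One to three of the three are there.
- offcut3: bare aluminium offcut, 30 x 20 x 10 mm, 16 g, origin at its centre; lies loose on the carrier's base plate at the start. One to three of the three are there.
- brush: black antistatic brush, 34 x 147 x 16 mm, on the bench right of the carrier; a bystander
- solder_reel: solder spool, 58 mm across, 36 mm tall, behind the cover; a bystander
There are look-alikes about, which are no part of the job. There is more than one size of the scraper; the job needs the larger. Leave any red look-alike of the stick3 alone.

How it is judged (in metres and radians):
On the way, in this order (a step that is already met when the one before it is completed fails the run):
1. the held scraper block is on the carrier's plate (x of scraper in the frame of carrier between -0.12 and 0.12 m and y of scraper in the frame of carrier between -0.1 and 0.1 m and z of scraper in the frame of carrier between 0.026 and 0.05 m and contact force between the fingers and scraper above 1 N), for 0.1 s.
2. every offcut lies in the catch tray (x of offcut1 in the frame of carrier between -0.132 and -0.058 m and y of offcut1 in the frame of carrier between -0.1 and 0.1 m and z of each of offcut1, offcut2, offcut3 in the frame of carrier below 0.029 m and x of offcut2 in the frame of carrier between -0.132 and -0.058 m and y of offcut2 in the frame of carrier between -0.1 and 0.1 m and x of offcut3 in the frame of carrier between -0.132 and -0.058 m and y of offcut3 in the frame of carrier between -0.1 and 0.1 m), for 0.2 s.
3. every spacer stick lies front-to-back on the carrier's plate (x of stick1 in the frame of carrier between -0.02 and 0.02 m and y of stick1 in the frame of carrier between -0.085 and 0.085 m and z of stick1 in the frame of carrier between 0.033 and 0.041 m and angle between the x axis of each of stick1, stick2, stick3 and the x axis of carrier, either way round below 0.2 rad and x of stick2 in the frame of carrier between -0.02 and 0.02 m and y of stick2 in the frame of carrier between -0.085 and 0.085 m and z of stick2 in the frame of carrier between 0.033 and 0.041 m and x of stick3 in the frame of carrier between -0.02 and 0.02 m and y of stick3 in the frame of carrier between -0.085 and 0.085 m and z of stick3 in the frame of carrier between 0.033 and 0.041 m), for 0.2 s.
4. the cover rests centred and level on the sticks (all of step 3 and x of cover in the frame of carrier between -0.015 and 0.015 m and y of cover in the frame of carrier between -0.012 and 0.012 m and z of cover in the frame of carrier between 0.04 and 0.048 m and angle between cover's own z axis and vertical below 0.05 rad and angle between the x axis of cover and the x axis of carrier, either way round below 0.12 rad and contact force between the fingers and cover below 0.1 N), for 0.2 s.
5. both captive screws have been pulled up and driven home (value of joint each of head_left, head_right above 2.1 rad and value of joint each of shank_left, shank_right above 0.009 m), for 0.2 s.
At the end, for the whole second after the job is handed in: Offcuts in the tray; sticks on the plate, front-to-back (0.2 rad), middles within 20 mm of its centre line; cover on them, centred to 12 mm, straight to 0.12 rad, level; both screws past 2.1 rad and up by over 9 mm; scraper upright on the bench, clear of the carrier (all of step 2 and all of step 3 and all of step 5 and x of cover in the frame of carrier between -0.015 and 0.015 m and y of cover in the frame of carrier between -0.012 and 0.012 m and z of cover in the frame of carrier between 0.04 and 0.048 m and angle between cover's own z axis and vertical below 0.05 rad and angle between the x axis of cover and the x axis of carrier, either way round below 0.12 rad and height (world z) of scraper below 0.012 m and angle between scraper's own z axis and vertical below 0.2 rad and (x of scraper in the frame of carrier above 0.07 m or x of scraper in the frame of carrier below -0.16 m or y of scraper in the frame of carrier above 0.17 m or y of scraper in the frame of carrier below -0.17 m) and linear speed of each of cover, scraper below 0.02 m/s); the robot touches nothing.
It fails at once if the gripper touches an offcut (contact force between the fingers and offcut1 above 0.5 N or contact force between the fingers and offcut2 above 0.5 N or contact force between the fingers and offcut3 above 0.5 N).
It fails at once if a bystander is moved by more than 30 mm (distance of any of brush, solder_reel from where it was at the start of the episode above 0.03 m).
Of stick1, stick2, stick3 only 2 to 3 are there at a start; the rules pass over those that are not, and their reading is None.
Of offcut1, offcut2, offcut3 only 1 to 3 are there at a start; the rules pass over those that are not, and their reading is None.
At some moment in a run one of scraper, cover may be knocked a few centimetres aside while the robot is not near it.
Once in a run the grip may slacken for a moment while it holds something.
It also fails if it takes over 208 s, if anything falls off the work surface, if the arm or the gripper's body presses on something with over 40 N, if the wrist force passes 120 N, or if a joint passes its speed limit or range.

### The arm

A 6-joint arm with a two-finger parallel gripper is mounted at the origin on a cart in front of the work surface, level with it; the furniture and walls round the work are solid. World frame = base frame: x ahead of the robot, y to its left, z up, the work surface at z = 0. Lengths are in m, angles in degrees, forces in N, time in s.
With the tool pointing down it reaches from about 0.4 to 0.825 m from the base axis. Payload 7 kg.
Tool frame: the origin (TCP) lies at the centre of the arm's flange, where the gripper is bolted on; the fingertips stand 178 mm ahead of it and the grasp point (between the pads) lies ahead of it (ctrl.grip_depth is the z of the grasp point in the tool frame, in m); z points along the fingers, x is the direction in which the jaws open and shut, and the axes are right-handed (so a half turn about z gives the same grasp; the last joint's range is limited). The gripper opens to 88 mm and grips with 3 to 60 N. Pads are 19 mm wide; open, the fingers measure 130 mm over their backs; the gripper's body (78 mm by 193 mm) begins 47 mm behind the grasp point.
Start: joints at [80.621, 20.546, 0.682, 0, -70.136, -16.507], TCP at [0.295, 0.607, 0.405] pointing down, gripper open.
Joint ranges: [-176.03, 176.03], [-82.01, 121.73], [-58.28, 71.71], [-173.87, 95.51], [-174.79, -0.11], [-173.66, 173.66]. Speed limits (degrees/s): [136.94, 136.94, 172.46, 180, 180, 180].

### API

Orientations are given as [roll, pitch, yaw] about the fixed x, y, z axes, in that order (R = Rz(yaw) Ry(pitch) Rx(roll)).
In Python, from plant import ctrl gives the robot as it stands.
- The arm moves only by the tool carry_out, never from a script. Its arguments are lists of equal length, an entry for each row: "linear": the shift along the tool's x, y, z in cm, a list of three; "twist": the turn about the tool's z in degrees. In form: {"linear": [[tx, ty, tz], ...], "twist": [twist, ...]}. A call has 1 to 12 rows; each row is the pose to reach, as a shift and turn from the pose measured when the call began, along the tool's axes at that moment; what a row does not reach only later rows make up. A row lasts 1/12 s, in which the tool goes at most 41.7 mm and 7.16 degrees, less where a joint would pass 70% of its speed; a pose out of reach is approached as far as the arm can. A call with a gripper value outside its range is refused whole. "fingers" is the gripper's target within -1 to 1 (fully open at 1, half-way at 0, shut at -1), set as the call begins (left out, the last holds). The fingers move at their own pace and stop on an object; the grip force is fixed at half the most. Time passes only in rows, so rows that repeat a pose let the fingers close. It gives the time, the measured TCP pose, the force and the opening at its end, in the units of the state.
- ctrl.get_obs(): the state, without advancing time (a new reading comes with each control period).
- ctrl.snapshot(name): name is "scene" or "top" or "wrist"; returns the picture (384x512x3 uint8, blue, green, red); there is no depth.
- ctrl.camera_params(name): a dict with "fovy" (degrees; the focal length in pixels is half the picture's height over the tangent of half this angle, whatever the lens; pixels are square), "cx", "cy" (the principal point, pixels), "eye" and "rotation" of the camera in the world; the wrist camera has in their place "T_tool_cam" (4x4, takes a point from camera to tool coordinates, whose origin is the TCP and whose axes are the tool frame's). Camera axes: x right, y down, z forward; pixel columns grow to the right and rows downward; lengths in m; the calibration is good to about 2 mm. A picture is of the moment at which its call begins: read the wrist's pose just before it. camera_params takes no time and is no camera call.
- ctrl.close_job(): hands the job in, once; it reports no verdict.
The state is a dict: "clock": time; "joint_pos": joint angles; "qvel": joint speeds; "tau": joint torques, N m; "tool_pos": TCP position; "orientation": TCP orientation; "force": force on the tool from outside, world axes, zero at the start; "moment": the same for the moment, N m; "opening": finger opening in m.
Only numpy, scipy, OpenCV 4.12 (cv2) and the standard library are available. Lean on these libraries where they do the work, as an engineer would, in place of code of your own. Each camera call takes 0.05 s, during which the arm holds its last target.

## Working session

There is one attempt and no reset: what is moved stays moved. The work goes in short steps, Python scripts to look and compute and a tool call to move; the robot and the scene stay as the last step left them, time stands still between calls to the robot, and variables do not carry over. Pictures are saved under pics/ and viewed, and the job is handed in when it is done.

Besides the shell and the picture viewer there is one more tool, called after "Request:" as a command line: name --pt "numbers of a row" for each row, then --argument value for the rest. carry_out: Moves the arm, as the interface text tells. Its arguments: {"type":"object","properties":{"linear":{"type":"array","items":{"type":"array","items":{"type":"number"}}},"twist":{"type":"array","items":{"type":"number"}},"fingers":{"type":"number"}},"required":["linear","twist"]}

```bash
ls -la; mkdir -p pics; python3 - <<'E'
from plant import ctrl
import cv2
o=ctrl.get_obs(); print(o)
print(ctrl.grip_depth)
for n in ["scene","top","wrist"]:
    cv2.imwrite(f"pics/{n}0.png",ctrl.snapshot(n)); print(n,ctrl.camera_params(n))
E
```

```text
total 12
drwxr-xr-x  3 agent agent 4096 Dec  6 15:27 .
drwxr-xr-x 23 root  root  4096 Dec  6 15:27 ..
drwxr-xr-x  2 agent agent 4096 Dec  6 15:27 pics
{'clock': 0.0, 'joint_pos': array([ 8.06212118e+01,  2.05920291e+01,  6.33333076e-01, -1.88940030e-02,
       -7.01332238e+01, -1.65050761e+01]), 'qvel': array([-0.01409199, -0.00047298, -0.06963677,  0.06455353, -0.0518738 ,
        0.01583607]), 'tau': array([-3.78531222e-04, -5.82727754e+01,  2.93042189e+01,  6.99670002e+00,
        6.75269999e-03, -1.68083188e-04]), 'tool_pos': array([0.29461099, 0.6071084 , 0.40371623]), 'orientation': array([-1.79990913e+02, -9.31786162e-02, -1.15890307e+02]), 'force': array([-0.59983038, -0.27365944,  0.54790521]), 'moment': array([ 3.70456667e-03, -2.31353207e-02,  9.77310098e-05]), 'opening': 0.08775052245737237}
0.1593
scene {'fovy': 52.92651950838041, 'cx': 251.57816476192727, 'cy': 192.08903234464242, 'eye': array([-0.19341452,  0.72365625,  0.63689983]), 'rotation': array([-116.97689346,   -1.22238518, -135.89876214])}
top {'fovy': 49.09895610991718, 'cx': 254.03221099400795, 'cy': 190.54939839572916, 'eye': array([ 0.32636402, -0.07068323,  1.40270711]), 'rotation': array([-170.22717872,   -1.09311017,  -90.0222423 ])}
wrist {'fovy': 66.86187862042098, 'cx': 255.697156034656, 'cy': 188.3007583021764, 'T_tool_cam': array([[ 9.99998686e-01, -1.39044870e-03, -8.33133347e-04,
         5.34197523e-04],
       [ 1.56736843e-03,  9.60500175e-01,  2.78274967e-01,
        -7.48859349e-02],
       [ 4.13297661e-04, -2.78275907e-01,  9.60501093e-01,
         2.02563548e-02],
       [ 0.00000000e+00,  0.00000000e+00,  0.00000000e+00,
         1.00000000e+00]])}
```

View pics/scene0.png

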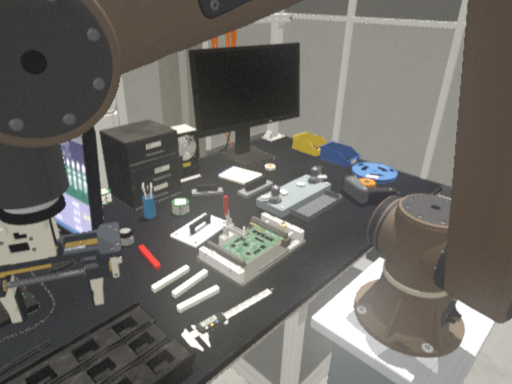

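View pics/top0.png

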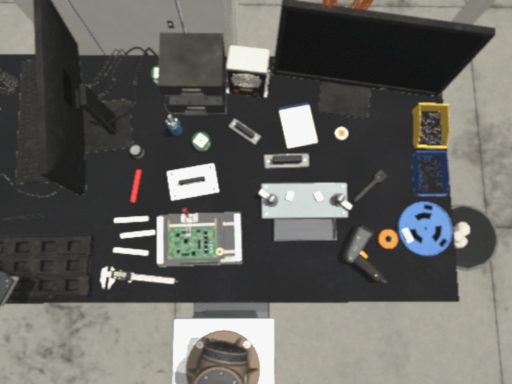

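View pics/wrist0.png

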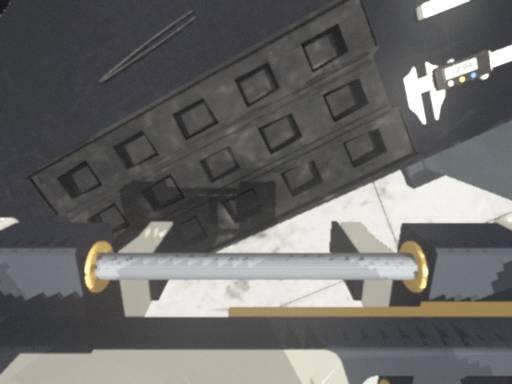

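```bash
cat > h.py <<'E'
import numpy as np, cv2
from scipy.spatial.transform import Rotation as R
from plant import ctrl
def rot(rpy): return R.from_euler('xyz',rpy,degrees=True).as_matrix()
def cam(n,obs=None):
    p=ctrl.camera_params(n); f=192/np.tan(np.radians(p['fovy']/2))
    if n=='wrist':
        T=np.eye(4); T[:3,:3]=rot(obs['orientation']); T[:3,3]=obs['tool_pos']; T=T@p['T_tool_cam']
        return f,p['cx'],p['cy'],T[:3,3],T[:3,:3]
    return f,p['cx'],p['cy'],np.array(p['eye']),rot(p['rotation'])
def ray(c,uv,z):
    f,cx,cy,e,M=c; uv=np.atleast_2d(np.array(uv,float))
    d=np.c_[(uv[:,0]-cx)/f,(uv[:,1]-cy)/f,np.ones(len(uv))]@M.T
    return e+d*((z-e[2])/d[:,2])[:,None]
def proj(c,P):
    f,cx,cy,e,M=c; q=(np.atleast_2d(P)-e)@M
    return np.c_[cx+f*q[:,0]/q[:,2],cy+f*q[:,1]/q[:,2]]
def snap(n,name):
    o=ctrl.get_obs(); im=ctrl.snapshot(n); cv2.imwrite(f'pics/{name}.png',im); return im,cam(n,o),o
def crop(im,x0,x1,y0,y1,s,name): cv2.imwrite(f'pics/{name}.png',cv2.resize(im[y0:y1,x0:x1],None,fx=s,fy=s,interpolation=cv2.INTER_CUBIC))
def tool(o,target,yaw=None):
    """shift in tool axes cm of a grasp point target (world), twist"""
    M=rot(o['orientation']); g=o['tool_pos']+M[:,2]*ctrl.grip_depth
    return M.T@(np.array(target)-g)*100
def gp(o):
    M=rot(o['orientation']); return o['tool_pos']+M[:,2]*ctrl.grip_depth
E
python3 - <<'E'
from h import *
im=cv2.imread('pics/top0.png')
crop(im,230,370,110,250,5.0,'tc1'); crop(im,90,230,130,290,4.9,'tc2')
c=cam('top')
for n,uv,z in [('scr',(287,160),.047),('scrS',(245,131),.03),('cov',(193,181),.04),('kL',(270,199),.082),('kR',(338,199),.082),('c1',(262,184),.03),('c2',(348,183),.03),('c3',(262,217),.03),('c4',(348,217),.03),('st1',(131,219),.014),('st2',(138,235),.014),('st3',(131,252),.014),('pcb',(243,210),.03),('oc1',(290,196),.04),('oc2',(318,197),.04),('c0',(305,200),.03)]:
    print(n,ray(c,uv,z).round(3))
E
```

```text
scr [[ 0.663 -0.206  0.047]]
scrS [[ 0.768 -0.066  0.03 ]]
cov [[0.592 0.104 0.04 ]]
kL [[ 0.527 -0.147  0.082]]
kR [[ 0.527 -0.364  0.082]]
c1 [[ 0.585 -0.123  0.03 ]]
c2 [[ 0.589 -0.411  0.03 ]]
c3 [[ 0.475 -0.123  0.03 ]]
c4 [[ 0.475 -0.406  0.03 ]]
st1 [[0.469 0.308 0.014]]
st2 [[0.417 0.283 0.014]]
st3 [[0.362 0.303 0.014]]
pcb [[ 0.498 -0.061  0.03 ]]
oc1 [[ 0.543 -0.215  0.04 ]]
oc2 [[ 0.54  -0.307  0.04 ]]
c0 [[ 0.532 -0.266  0.03 ]]
```

```bash
python3 - <<'E'
from h import *
im=cv2.imread('pics/scene0.png')
crop(im,130,360,130,320,3.4,'sc1')
E
```

```text
(no output)
```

View pics/tc1.png

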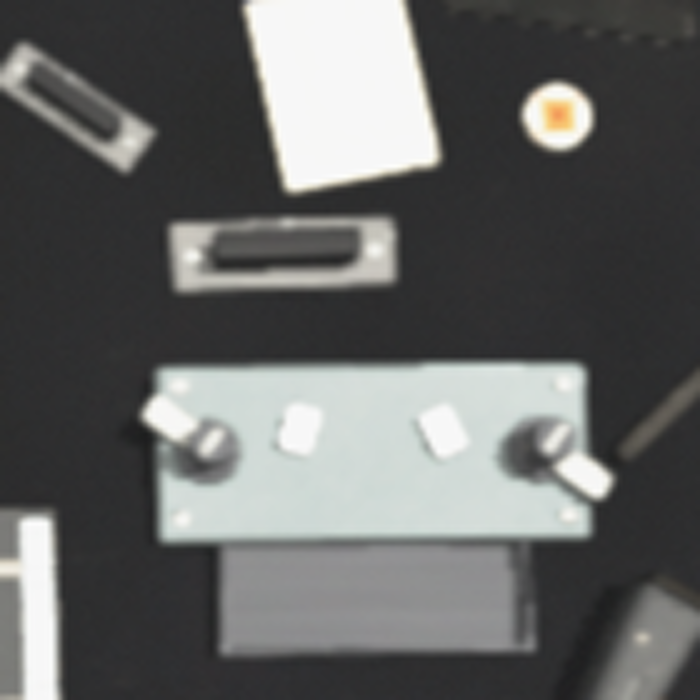

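View pics/tc2.png

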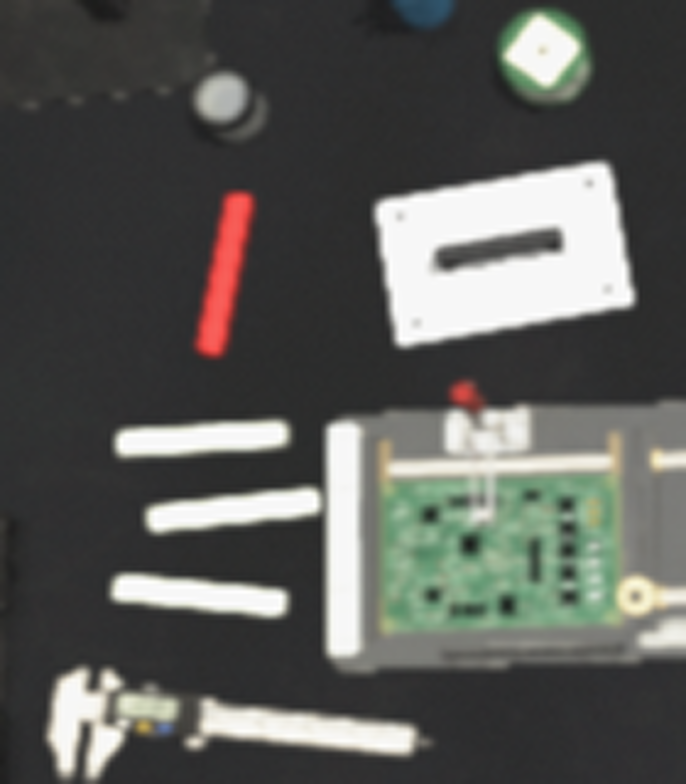

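View pics/sc1.png

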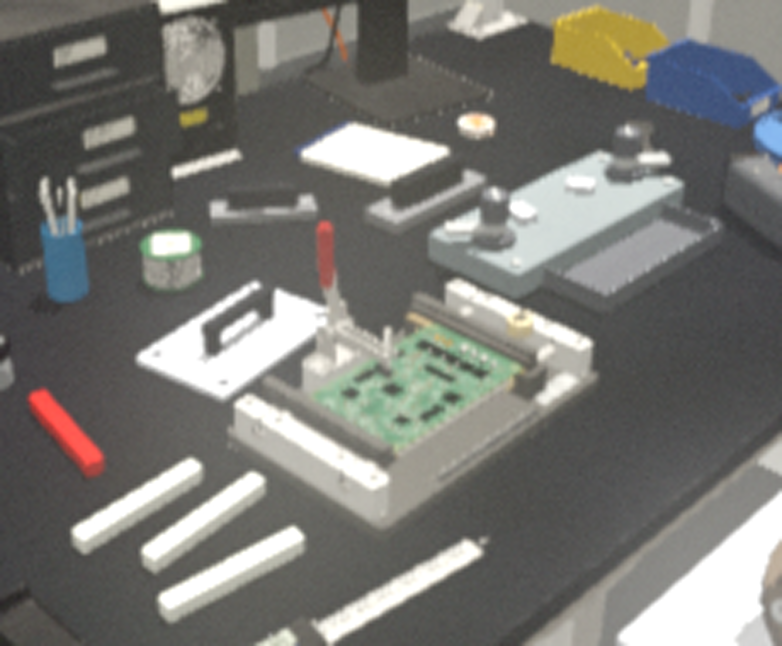

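The scraper candidates in the top view are the large one at (287,160) and a smaller one at (245,131). The 150 mm foot fits the first, directly behind the carrier. The white sticks are at (131,219), (138,235) and (131,252), and the red one at (136,185) is to be left alone. Two offcuts show at (290,196) and (318,197). I'll move over the carrier and scraper for a closer look.

Request:
carry_out --pt "1 -1 0" --pt "3.5 -3.5 0" --pt "6.5 -6.5 -0.5" --pt "9.5 -9.5 -0.5" --pt "12.5 -12.5 -0.5" --pt "15.5 -15.5 -0.5" --pt "18.5 -18.5 -0.5" --pt "21.5 -21.5 -0.5" --pt "24.5 -24.5 -1" --pt "27 -27.5 -1" --pt "29 -30 -1" --pt "30 -31 -1" --twist '[1,3,6,9,12,15,18,21,24,27,29,30]' --fingers 1

```text
clock: 1.15
tool_pos: [0.443, 0.198, 0.4146]
orientation: [-179.9, -0.0, -146.2]
force: [0.2, 0.5, 0.1]
opening: 0.0878
```

```bash
python3 - <<'E'
from h import *
o=ctrl.get_obs(); print(o['clock'],o['tool_pos'],o['orientation'],o['joint_pos'].round(1))
M=rot(o['orientation']); print(M.T@(np.array([.60,-.23,.42])-o['tool_pos'])*100)
E
```

```text
1.15 [0.44297374 0.19804798 0.41461322] [-1.79948896e+02 -4.60165677e-02 -1.46156643e+02] [ 47.4   2.  -21.6   0.  -66.5 -13.6]
[ 10.7974354  -44.29772183  -0.49049623]
```

Request:
carry_out --pt "0.5 -1.5 0" --pt "1 -5 0" --pt "2 -9 0" --pt "3 -13 0" --pt "4 -17 0" --pt "5 -21 0" --pt "6 -25 0" --pt "7 -29 0" --pt "8 -33 0" --pt "9 -37 0" --pt "10 -41 0" --pt "10.5 -43 0" --twist '[1,4,7,10,13,16,19,22,25,28,31,33.8]'

```text
clock: 2.15
tool_pos: [0.5955, -0.2217, 0.4143]
orientation: [-179.9, -0.1, 179.7]
force: [0.5, 0.4, 0.6]
opening: 0.0878
```

```bash
python3 - <<'E'
from h import *
im,c,o=snap('wrist','w1')
print(o['clock'],o['tool_pos'],o['orientation'],o['joint_pos'].round(1))
E
```

```text
2.15 [ 0.59545067 -0.22165347  0.41432337] [-1.79900275e+02 -7.12170266e-02  1.79741888e+02] [ -2.8  16.5  -3.9   0.1 -69.7   2.5]
```

View pics/w1.png

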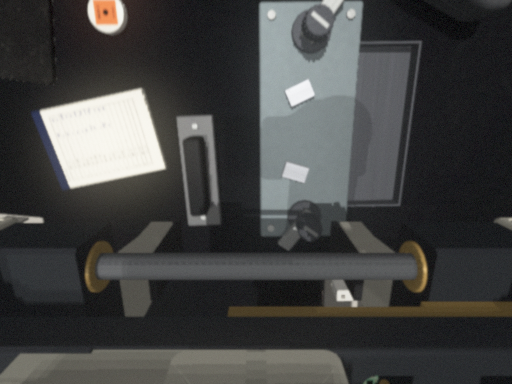

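```bash
python3 - <<'E'
from h import *
im=cv2.imread('pics/w1.png'); crop(im,165,430,0,245,2.4,'w1c')
E
```

```text
(no output)
```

View pics/w1c.png

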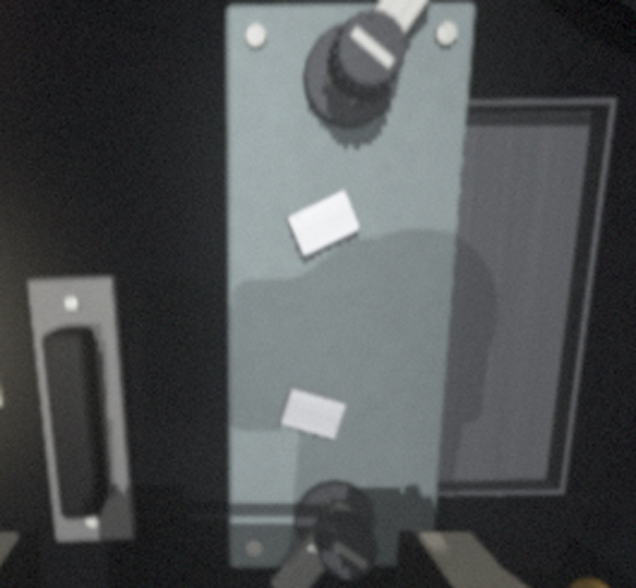

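```bash
cat >> h.py <<'E'
def un(uv,x0,y0,s): return np.atleast_2d(np.array(uv,float))/s+[x0,y0]
E
python3 - <<'E'
from h import *
o={'tool_pos':np.array([ 0.59545067,-0.22165347,0.41432337]),'orientation':np.array([-1.79900275e+02,-7.12170266e-02,1.79741888e+02])}
c=cam('wrist',o)
def P(uv,z): return ray(c,un(uv,165,0,2.4),z)
s=P([(28,281),(113,277),(133,538),(55,541)],.016); print(s.round(4),s.mean(0))
print('ang',[np.degrees(np.arctan2(*(s[i]-s[j])[:2])) for i,j in((0,3),(1,2))])
p=P([(226,5),(474,3),(436,566),(230,566)],.03); print(p.round(4),p.mean(0)); print('riv',P([(255,35),(447,33),(254,548)],.03).round(4))
k=P([(374,48)],.082); print('kR',k)
print('off',P([(324,223),(314,413)],.04).round(4))
print('tray',P([(614,98),(565,493)],.022).round(4))
ct=cam('top'); print(proj(ct,np.vstack([s,p])).round(1))
E
```

```text
[[ 0.6943 -0.2824  0.016 ]
 [ 0.6494 -0.2842  0.016 ]
 [ 0.6448 -0.1361  0.016 ]
 [ 0.6905 -0.1344  0.016 ]] [ 0.66974581 -0.20928914  0.016     ]
ang [np.float64(178.54615679202047), np.float64(178.20860517053222)]
[[ 0.5898 -0.4054  0.03  ]
 [ 0.4762 -0.4055  0.03  ]
 [ 0.4709 -0.1237  0.03  ]
 [ 0.5883 -0.1245  0.03  ]] [ 0.53131246 -0.26475682  0.03      ]
riv [[ 0.5764 -0.3931  0.03  ]
 [ 0.4875 -0.3934  0.03  ]
 [ 0.5747 -0.1355  0.03  ]]
kR [[ 0.53148488 -0.37451169  0.082     ]]
off [[ 0.5429 -0.3097  0.04  ]
 [ 0.5447 -0.2158  0.04  ]]
tray [[ 0.4019 -0.3671  0.022 ]
 [ 0.399  -0.1645  0.022 ]]
[[308.3 153.4]
 [309.2 166.2]
 [265.5 167.4]
 [265.  154.3]
 [346.4 182.8]
 [347.7 216.7]
 [262.2 218.2]
 [262.3 183. ]]
```

```bash
python3 - <<'E'
from h import *
o=ctrl.get_obs(); print(o['tool_pos'],o['orientation'],gp(o)); print(tool(o,(.670,-.209,.038)))
E
```

```text
[ 0.59601663 -0.22312048  0.41380254] [-1.79866356e+02 -1.11541157e-01  1.79468366e+02] [ 0.59570308 -0.22348916  0.25450327]
[-7.45806251  1.5682525  21.63225013]
```

Request:
carry_out --pt "-1.5 0.3 0" --pt "-4 0.9 1" --pt "-6.5 1.3 4" --pt "-7.4 1.55 7" --pt "-7.45 1.57 10" --pt "-7.45 1.57 13" --pt "-7.45 1.57 15" --pt "-7.45 1.57 17" --pt "-7.45 1.57 17.5" --pt "-7.45 1.57 17.5" --twist '[-0.5,-1,-2,-2,-2,-2,-2,-2,-2,-2]' --fingers 0.2

```text
clock: 3.03
tool_pos: [0.6694, -0.2086, 0.2367]
orientation: [-179.9, -0.3, -178.6]
force: [-0.7, -0.7, 0.4]
opening: 0.053
```

```bash
python3 - <<'E'
from h import *
im,c,o=snap('wrist','w2'); print(o['tool_pos'],o['orientation'],o['opening'],tool(o,(.670,-.209,.038)))
E
```

```text
[ 0.6693896  -0.20856546  0.23671693] [-179.89391859   -0.33659708 -178.56052847] 0.05304157052876338 [-0.17666846 -0.00818286  3.94104715]
```

View pics/w2.png

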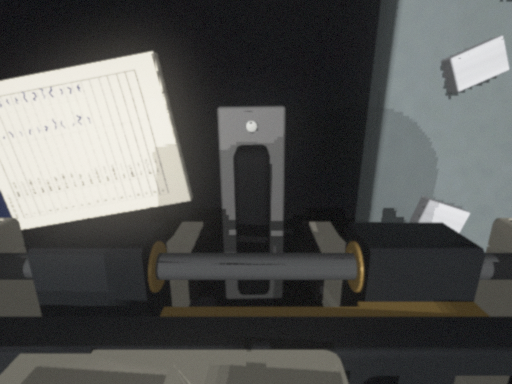

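The scraper bar runs down columns 236–270 and is centred between the fingers at about 185 and 325. Descending to grip it.

Request:
carry_out --pt "0 0 1" --pt "0 0 2.5" --pt "0 0 3.5" --pt "0 0 3.94" --pt "0 0 3.94" --twist '[0,0,0,0,0]'

```text
clock: 3.5
tool_pos: [0.6697, -0.2087, 0.1983]
orientation: [-179.9, -0.3, -178.5]
force: [-0.2, 0.8, 0.7]
opening: 0.0524
```

Request:
carry_out --pt "0 0 0" --pt "0 0 0" --pt "0 0 0" --pt "0 0 0" --pt "0 0 0" --pt "0 0 0" --twist '[0,0,0,0,0,0]' --fingers -1

```text
clock: 4.0
tool_pos: [0.67, -0.2087, 0.1988]
orientation: [-179.9, -0.2, -178.5]
force: [0.4, 0.9, 1.4]
opening: 0.0217
```

Request:
carry_out --pt "0 0 -1" --pt "0 0 -3" --pt "0 0 -5" --pt "0 0 -6" --pt "0 0 -6" --pt "0 0 -6" --twist '[0,0,0,0,0,0]'

```text
clock: 4.5
tool_pos: [0.67, -0.2085, 0.259]
orientation: [-179.9, -0.2, -178.6]
force: [0.3, -0.3, -3.5]
opening: 0.0222
```

```bash
python3 - <<'E'
from h import *
im,c,o=snap('wrist','w3'); print(o['tool_pos'],o['orientation'],o['opening'],o['force'],gp(o),o['joint_pos'].round(1))
# want scraper centre y -0.264, x=0.531+0.064, underside 0.0315 (grasp was at .038 nominal)
print(tool(o,(.531+.066,-.264,.0695)))
E
```

```text
[ 0.66996945 -0.20848463  0.25904077] [-1.79884175e+02 -1.50148776e-01 -1.78552278e+02] 0.02217816835751283 [ 0.3363003  -0.29653849 -3.53552875] [ 0.66956026 -0.20881711  0.09974164] [ -1.4  29.3  -5.5   0.1 -55.3   2.7]
[ 7.38517768 -5.32704197  3.05430294]
```

View pics/w3.png

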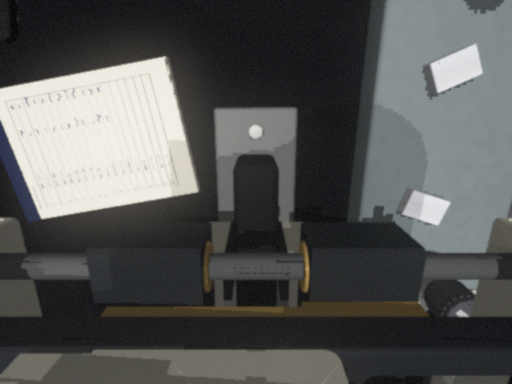

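Request:
carry_out --pt "1.5 -1 0" --pt "4 -3 0" --pt "6.5 -4.7 0" --pt "7.4 -5.35 0" --pt "7.4 -5.35 1" --pt "7.4 -5.35 2.2" --pt "7.4 -5.35 2.7" --pt "7.4 -5.35 2.7" --twist '[0,0.5,1,1,1,1,1,1]'

```text
clock: 5.22
tool_pos: [0.5969, -0.2633, 0.2292]
orientation: [-179.9, -0.4, -179.5]
force: [0.2, -0.5, -2.4]
opening: 0.0215
```

```bash
python3 - <<'E'
from h import *
im,c,o=snap('wrist','w4'); print(o['tool_pos'],o['orientation'],o['opening'],o['force'],gp(o))
im=snap('scene','s4')[0]; crop(im,220,360,130,230,5,'s4c')
E
```

```text
[ 0.5969302  -0.26331999  0.22924623] [-179.91793243   -0.42748813 -179.52039649] 0.02151416187765044 [ 0.23718298 -0.45594554 -2.41431617] [ 0.59574361 -0.2635581   0.06995083]
```

View pics/w4.png

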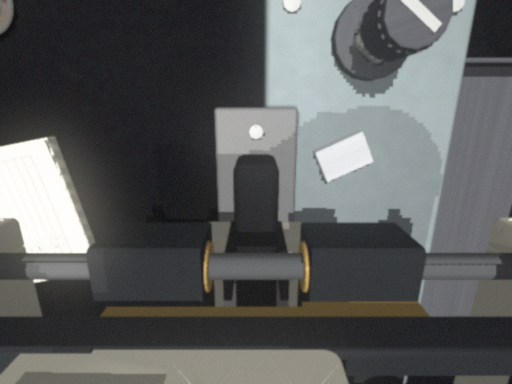

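View pics/s4c.png

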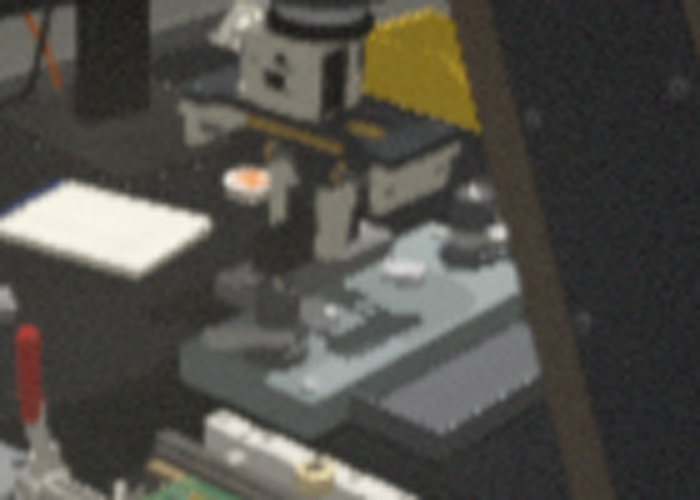

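Request:
carry_out --pt "0.6 0 0" --pt "1.7 0 0" --pt "2.8 0 0.02" --pt "3.9 0 0.03" --pt "5 0 0.03" --pt "6.1 0 0.04" --pt "7.2 0 0.05" --pt "8.3 0 0.05" --pt "9.4 0 0.06" --pt "10.5 0 0.06" --pt "11.6 0 0.06" --pt "12.4 0 0.06" --twist '[0,0,0,0,0,0,0,0,0,0,0,0]'

```text
clock: 6.32
tool_pos: [0.4738, -0.2645, 0.2323]
orientation: [-179.8, -0.1, -179.4]
force: [0.6, 4.0, 10.0]
opening: 0.0216
```

Request:
carry_out --pt "0.5 0 0" --pt "0.9 0 0" --pt "0.9 0 0" --pt "0.9 0 0" --twist '[0,0,0,0]'

```text
clock: 6.65
tool_pos: [0.4649, -0.2647, 0.2325]
orientation: [-179.8, -0.0, -179.4]
force: [-0.0, -0.1, -0.2]
opening: 0.022
```

```bash
python3 - <<'E'
from h import *
im,c,o=snap('wrist','w5'); print(o['tool_pos'],o['orientation'],o['opening'],o['force'],gp(o))
im=snap('top','t5')[0]; crop(im,230,370,160,260,5,'t5c')
E
```

```text
[ 0.46486166 -0.26470552  0.23251423] [-1.79804488e+02 -3.45450773e-02 -1.79436032e+02] 0.021997120909779698 [-0.01089711 -0.14006463 -0.18757098] [ 0.46477096 -0.26525002  0.07321519]
```

View pics/w5.png

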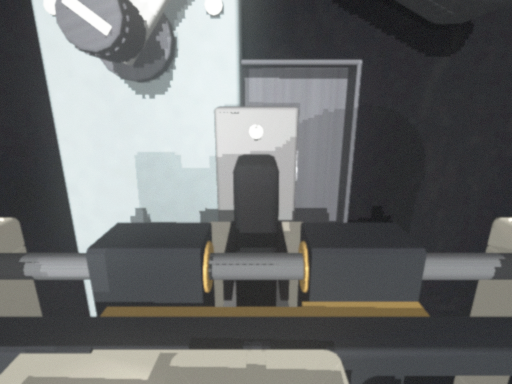

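View pics/t5c.png

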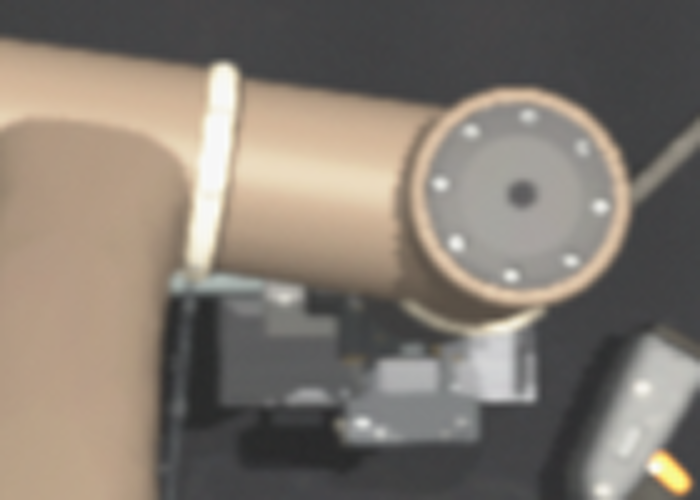

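Request:
carry_out --pt "0 0 -0.5" --pt "0 0 -2" --pt "0 0 -4" --pt "-1 0 -6" --pt "-4 0 -7" --pt "-8 0 -7" --pt "-11 0 -7" --pt "-12 0 -7" --pt "-12 0 -7" --twist '[0,0,0,0,0,0,0,0,0]'

```text
clock: 7.5
tool_pos: [0.5876, -0.2629, 0.301]
orientation: [-179.8, -0.1, -179.4]
force: [-0.3, -0.1, -3.9]
opening: 0.0216
```

```bash
python3 - <<'E'
from h import *
im,c,o=snap('wrist','w6'); print(o['tool_pos'],o['orientation'],o['opening'],o['force'],gp(o))
im=snap('scene','s6')[0]; crop(im,220,400,130,230,4,'s6c')
E
```

```text
[ 0.58762224 -0.26293331  0.30103144] [-1.79812631e+02 -1.07605292e-01 -1.79376294e+02] 0.02160683524174188 [-0.30433193 -0.10832876 -3.86647392] [ 0.58732876 -0.26345748  0.14173258]
```

View pics/w6.png

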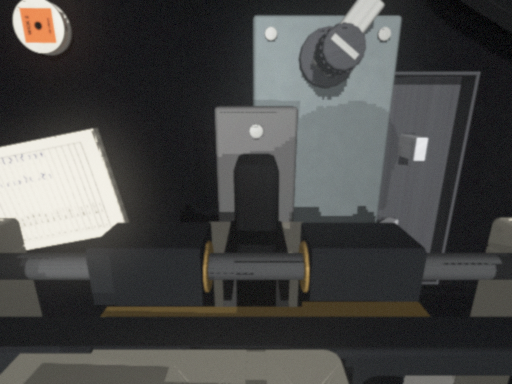

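View pics/s6c.png

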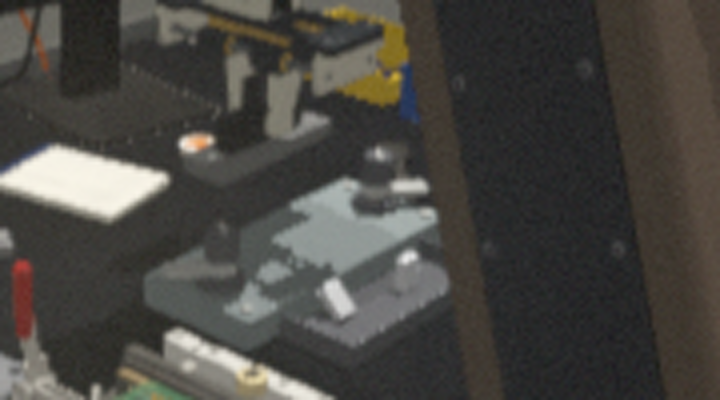

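Request:
carry_out --pt "-1 1 0" --pt "-3.5 3.5 -0.5" --pt "-6 6 -1" --pt "-7.5 8.5 -2" --pt "-8.3 10 -3" --pt "-8.3 10.5 -3" --pt "-8.3 10.5 -3" --twist '[0,0,0,0,0,0,0]'

```text
clock: 8.18
tool_pos: [0.6668, -0.1557, 0.3311]
orientation: [-179.9, -0.2, -179.3]
force: [-1.6, -0.5, -4.0]
opening: 0.0218
```

```bash
python3 - <<'E'
from h import *
im,c,o=snap('wrist','w7'); print(o['tool_pos'],o['orientation'],o['opening'],o['force'],gp(o))
crop(im,260,500,0,250,2.4,'w7c')
E
```

```text
[ 0.66682016 -0.15567398  0.33109934] [-1.79868873e+02 -1.62583052e-01 -1.79332308e+02] 0.0217639867930487 [-1.59207374 -0.45690636 -3.98096786] [ 0.66637241 -0.15604379  0.1718004 ]
```

View pics/w7c.png

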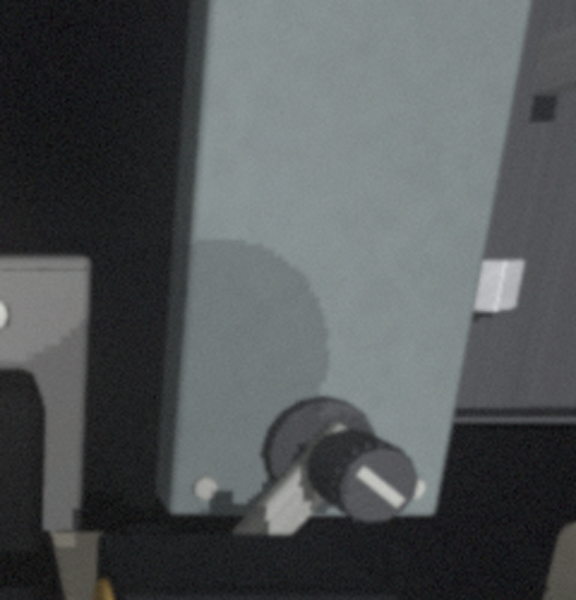

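```bash
python3 - <<'E'
from h import *
o={'tool_pos':np.array([ 0.66682016,-0.15567398,0.33109934]),'orientation':np.array([-1.79868873e+02,-1.62583052e-01,-1.79332308e+02])}
c=cam('wrist',o)
for z in (.015,.02,.03): print(z,ray(c,un([(486,260),(524,260),(520,310),(476,310),(500,285),(485,285)],260,0,2.4),z).round(4))
print(ray(c,un([(530,0),(437,513)],260,0,2.4),.03))
E
python3 - <<'E'
from h import *
im=cv2.imread('pics/w7.png'); crop(im,430,500,90,140,10,'w7d')
E
```

```text
0.015 [[ 0.4631 -0.2298  0.015 ]
 [ 0.4476 -0.2299  0.015 ]
 [ 0.4447 -0.2098  0.015 ]
 [ 0.4631 -0.2097  0.015 ]
 [ 0.4553 -0.2199  0.015 ]
 [ 0.4615 -0.2198  0.015 ]]
0.02 [[ 0.4666 -0.2298  0.02  ]
 [ 0.4513 -0.23    0.02  ]
 [ 0.4485 -0.2102  0.02  ]
 [ 0.4666 -0.21    0.02  ]
 [ 0.4588 -0.2201  0.02  ]
 [ 0.465  -0.22    0.02  ]]
0.03 [[ 0.4735 -0.2299  0.03  ]
 [ 0.4587 -0.23    0.03  ]
 [ 0.456  -0.2109  0.03  ]
 [ 0.4735 -0.2108  0.03  ]
 [ 0.466  -0.2205  0.03  ]
 [ 0.4719 -0.2204  0.03  ]]
[[ 0.47625289 -0.31849495  0.03      ]
 [ 0.47282941 -0.12486906  0.03      ]]
```

View pics/w7d.png

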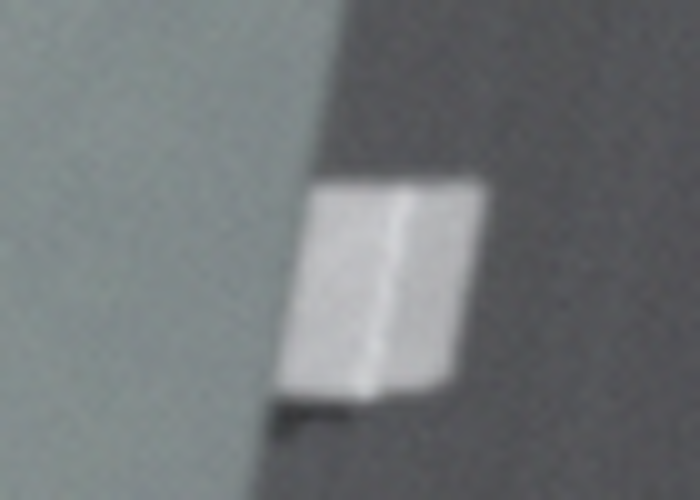

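```bash
python3 - <<'E'
from h import *
o=ctrl.get_obs(); print(tool(o,(.672,-.205,.0405)),o['orientation'])
E
```

```text
[-0.64062337 -4.77521183 13.08141898] [-179.86591117   -0.23312843 -179.38149798]
```

Request:
carry_out --pt "-0.3 -1.5 1.5" --pt "-0.5 -3.5 4.5" --pt "-0.6 -4.7 7.5" --pt "-0.6 -4.8 10" --pt "-0.6 -4.8 12" --pt "-0.6 -4.8 12.9" --pt "-0.6 -4.8 13.1" --pt "-0.6 -4.8 13.1" --pt "-0.6 -4.8 13.1" --twist '[0,0,0,0,0,0,0,0,0]'

```text
clock: 8.98
tool_pos: [0.6715, -0.2062, 0.1995]
orientation: [-179.9, -0.3, -179.5]
force: [-0.0, 0.1, -3.5]
opening: 0.0217
```

```bash
python3 - <<'E'
from h import *
o=ctrl.get_obs(); print(tool(o,(.672,-.205,.040)),o['orientation'],o['force'])
E
```

```text
[-0.12438332  0.15153588  0.02287455] [-179.86772006   -0.2522827  -179.45952498] [-0.04867828  0.08732362 -3.49226567]
```

Request:
carry_out --pt "0 0 0.07" --pt "0 0 0.14" --pt "0 0 0.18" --twist '[0,0,0]'

```text
clock: 9.23
tool_pos: [0.6715, -0.2066, 0.1992]
orientation: [-179.8, -0.2, -179.5]
force: [-4.0, 1.3, 10.0]
opening: 0.0216
```

Request:
carry_out --pt "0 0 0" --pt "0 0 0" --pt "0 0 0" --pt "0 0 0" --pt "0 0 -2" --pt "0 0 -5" --pt "0 0 -9" --pt "0 0 -12" --pt "0 0 -14" --pt "0 0 -14" --twist '[0,0,0,0,0,0,0,0,0,0]' --fingers 0.2

```text
clock: 10.07
tool_pos: [0.6732, -0.2065, 0.3454]
orientation: [-179.7, 0.3, -179.4]
force: [-0.4, 0.2, 1.8]
opening: 0.0529
```

```bash
python3 - <<'E'
from h import *
im,c,o=snap('wrist','w8'); print(o['tool_pos'],o['orientation'],o['opening'],o['force'],gp(o),o['joint_pos'].round(1))
im=snap('top','t8')[0]
M=rot(o['orientation']); print(M.T@(np.array([.43,.30,.36])-o['tool_pos'])*100)
E
```

```text
[ 0.67322848 -0.20653333  0.34537433] [-179.72609614    0.29170017 -179.40585262] 0.05291161829454573 [-0.37305824  0.16190867  1.82122431] [ 0.67404734 -0.20728641  0.18607822] [ -1.2  25.3  -0.1   0.3 -64.4   1.6]
[23.78852915 50.89467592 -1.82702055]
```

View pics/w8.png

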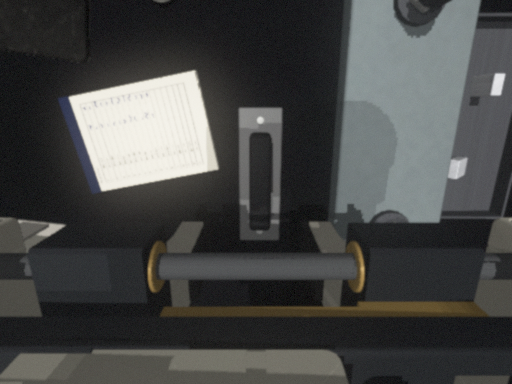

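View pics/t8.png

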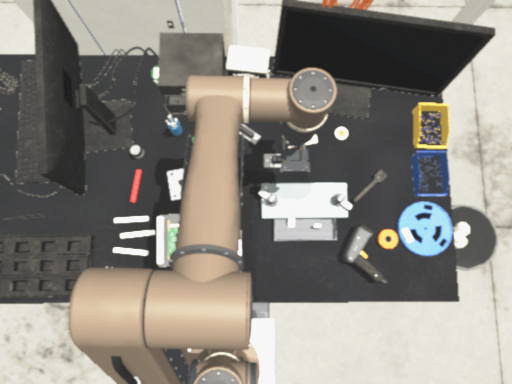

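The scraper stands upright at about (260,175), and both offcuts are in the tray at (497,84) and (457,167). Next I'll move over the sticks.

Request:
carry_out --pt "0.5 1 -2" --pt "1.5 4 -5" --pt "3 7.5 -7" --pt "4.5 11 -7.5" --pt "6 14.5 -7.5" --pt "7.5 18 -7.5" --pt "9 21.5 -7.5" --pt "10.5 25 -7.5" --pt "12 28.5 -7.5" --pt "13.5 32 -7.5" --pt "15 35.5 -7.5" --pt "16.5 39 -7.5" --twist '[0,0,0,0,0,0,0,0,0,0,0,0]'

```text
clock: 11.17
tool_pos: [0.5021, 0.1838, 0.4129]
orientation: [-179.8, -0.2, -179.5]
force: [0.8, 0.8, 0.1]
opening: 0.0521
```

Request:
carry_out --pt "1.5 3.5 0" --pt "3 7 0" --pt "4.5 10.5 0" --pt "6 14 0" --pt "7.2 17.5 0" --pt "7.8 20 0" --pt "8 21 0" --pt "8 21 0" --twist '[0,0,0,0,0,0,0,0]'

```text
clock: 11.83
tool_pos: [0.4193, 0.3951, 0.4103]
orientation: [-179.6, -0.3, -179.3]
force: [0.2, -0.1, 0.3]
opening: 0.0525
```

```bash
python3 - <<'E'
from h import *
im,c,o=snap('wrist','w9'); print(o['tool_pos'],o['orientation'],o['opening'],o['force'],gp(o),o['joint_pos'].round(1))
np.save('w9.npy',np.r_[o['tool_pos'],o['orientation']])
E
```

```text
[0.41929211 0.39509818 0.41027823] [-179.63594207   -0.28873809 -179.32378412] 0.052533959127511784 [ 0.19514978 -0.08723369  0.25070819] [0.41850135 0.39407659 0.25098346] [ 62.7  11.2 -11.4  -0.1 -67.8 -62. ]
```

View pics/w9.png

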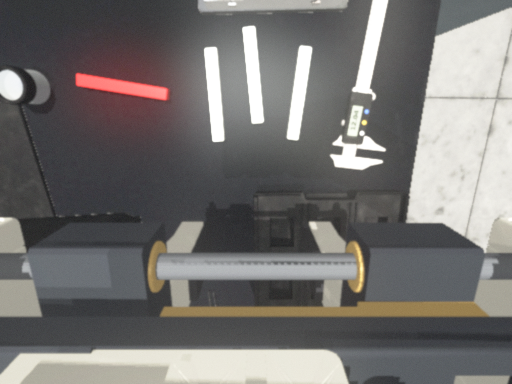

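```bash
cat >> h.py <<'E'
def sticks(im,c,z,box,thr=170,amin=300):
    x0,x1,y0,y1=box
    hsv=cv2.cvtColor(im,cv2.COLOR_BGR2HSV); m=((hsv[...,2]>thr)&(hsv[...,1]<60)).astype(np.uint8)
    k=np.zeros_like(m); k[y0:y1,x0:x1]=1; m*=k
    out=[]
    for ct in cv2.findContours(m,cv2.RETR_EXTERNAL,cv2.CHAIN_APPROX_NONE)[0]:
        if cv2.contourArea(ct)<amin: continue
        w=ray(c,ct[:,0,:]+0.0,z)[:,:2]
        (cx,cy),(a,b),ang=cv2.minAreaRect((w*1000).astype(np.float32))
        v,_=np.linalg.eigh(np.cov(w.T)) if 0 else (None,None)
        bx=cv2.boxPoints(((cx,cy),(a,b),ang)); e=[bx[1]-bx[0],bx[2]-bx[1]]; e=max(e,key=np.linalg.norm)
        out.append((ct[:,0].mean(0).round(0),cx/1000,cy/1000,sorted((a,b)),np.degrees(np.arctan2(e[1],e[0]))%180))
    return out
E
python3 - <<'E'
from h import *
p=np.load('w9.npy'); c=cam('wrist',{'tool_pos':p[:3],'orientation':p[3:]}); im=cv2.imread('pics/w9.png')
for r in sticks(im,c,.013,(195,320,18,150)): print(r)
crop(im,60,420,0,200,2.2,'w9c')
o=ctrl.get_obs()
E
```

```text
(array([214.,  94.]), 0.4690926208496094, 0.3081431884765625, [17.15209197998047, 111.39495849609375], np.float32(93.54101))
(array([299.,  92.]), 0.36510308837890626, 0.305250732421875, [17.439178466796875, 111.9949951171875], np.float32(83.93557))
(array([253.,  74.]), 0.4212342224121094, 0.28512384033203125, [17.078201293945312, 111.85545349121094], np.float32(96.16815))
```

View pics/w9c.png

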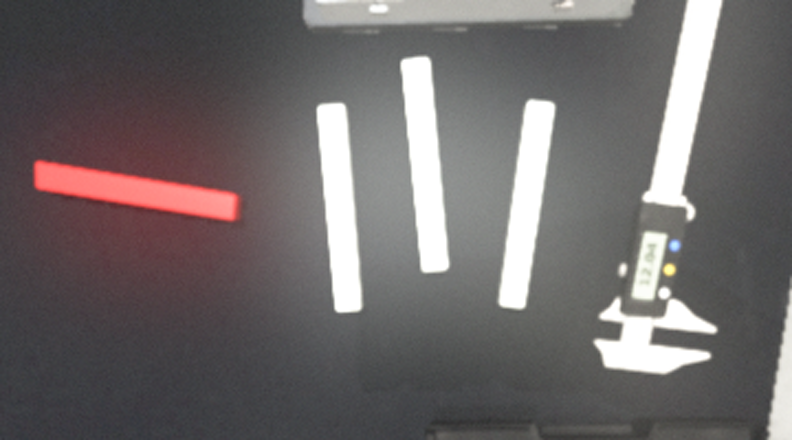

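Three white sticks show at about (214,94), (253,74) and (299,92) in the wrist image. The red one at (122,87) stays. I'll take the first, at (0.469, 0.308).

```bash
python3 - <<'E'
from h import *
o=ctrl.get_obs(); print(tool(o,(.469,.308,.021)),o['orientation'])
E
```

```text
[-5.03664741 -8.37182248 23.05193134] [-179.62349787   -0.28950509 -179.37278103]
```

Request:
carry_out --pt "-1 -1.5 1" --pt "-2.5 -4 3.5" --pt "-4 -6.5 6.5" --pt "-5 -8.2 9.5" --pt "-5.05 -8.37 12.5" --pt "-5.05 -8.37 15.5" --pt "-5.05 -8.37 17" --pt "-5.05 -8.37 17" --twist '[0,-1,-2,-2.9,-2.9,-2.9,-2.9,-2.9]' --fingers -0.25

```text
clock: 12.55
tool_pos: [0.4695, 0.3065, 0.2367]
orientation: [-179.3, -0.6, -176.6]
force: [-0.2, -0.6, 0.2]
opening: 0.0329
```

```bash
python3 - <<'E'
from h import *
im,c,o=snap('wrist','w10'); print(o['opening'],o['orientation'],tool(o,(.469,.308,.021)))
E
```

```text
0.032912049559528145 [-179.33114457   -0.62707447 -176.63227413] [-0.19692284  0.40751686  5.63966253]
```

View pics/w10.png

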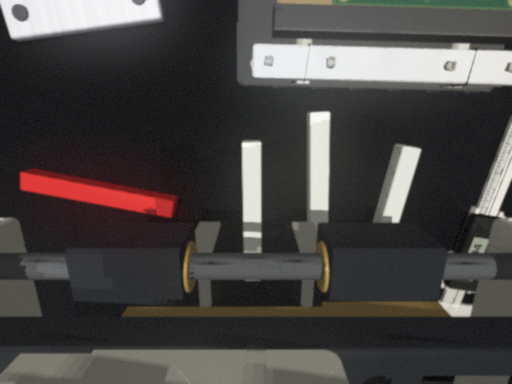

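Request:
carry_out --pt "-0.1 0.1 1.5" --pt "-0.25 0.3 4" --pt "-0.25 0.3 5.2" --pt "-0.25 0.3 5.65" --pt "-0.25 0.3 5.65" --twist '[0,0,0,0,0]'

```text
clock: 13.02
tool_pos: [0.4722, 0.3098, 0.1827]
orientation: [-179.4, -0.5, -176.6]
force: [-0.3, 0.4, 0.6]
opening: 0.0325
```

Request:
carry_out --pt "0 0 0" --pt "0 0 0" --pt "0 0 0" --pt "0 0 0" --pt "0 0 0" --twist '[0,0,0,0,0]' --fingers -1

```text
clock: 13.43
tool_pos: [0.4724, 0.3101, 0.1838]
orientation: [-179.5, -0.4, -176.6]
force: [-0.8, 0.1, 7.1]
opening: 0.0133
```

Request:
carry_out --pt "0 0 -1" --pt "0 0 -4" --pt "0 0 -8" --pt "0 0 -12" --pt "0 0 -16" --pt "0 0 -18" --pt "0 0 -18" --twist '[0,0,0,0,0,0,0]'

```text
clock: 14.02
tool_pos: [0.4745, 0.3125, 0.3709]
orientation: [-179.9, 0.0, -176.5]
force: [1.4, 0.4, -0.3]
opening: 0.0135
```

```bash
python3 - <<'E'
from h import *
im,c,o=snap('wrist','w11'); print(o['opening'],o['orientation'],o['tool_pos'],o['joint_pos'].round(1));print(tool(o,(.531,-.265,.16)))
E
```

```text
0.013469835814885192 [-1.79859091e+02  1.47025573e-02 -1.76503412e+02] [0.47453408 0.31253402 0.37085757] [ 53.1  12.  -15.9   0.1 -62.2 -49.7]
[ -2.10834076 -57.93823735   5.29885186]
```

View pics/w11.png

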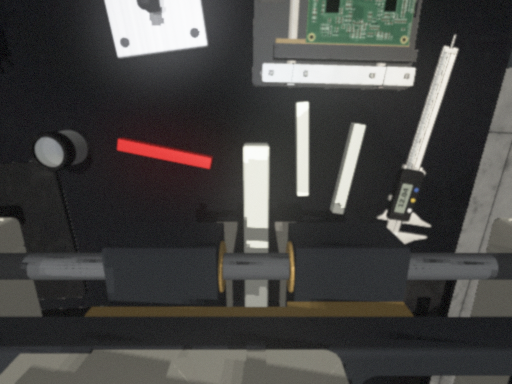

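Request:
carry_out --pt "0 -1.5 0" --pt "-0.2 -5 0" --pt "-0.4 -9 0" --pt "-0.6 -13 0" --pt "-0.8 -17 0" --pt "-1 -21 0" --pt "-1.2 -25 0" --pt "-1.4 -29 0" --pt "-1.6 -33 0" --pt "-1.7 -37 0" --pt "-1.8 -41 0" --pt "-1.9 -45 0" --twist '[3,9,15,21,27,33,39,45,51,57,63,69]'

```text
clock: 15.07
tool_pos: [0.5193, -0.1379, 0.3694]
orientation: [-179.7, 0.1, 114.2]
force: [0.5, 0.8, -0.5]
opening: 0.0136
```

```bash
python3 - <<'E'
from h import *
o=ctrl.get_obs(); print(o['opening'],o['orientation'],o['tool_pos'],o['joint_pos'].round(1));print(tool(o,(.531,-.265,.12)))
E
```

```text
0.013630887663972562 [-1.79698953e+02  1.38817663e-01  1.14167945e+02] [ 0.51926248 -0.13789549  0.36939896] [  6.1   9.2 -19.7   0.3 -61.3 -72.1]
[-12.01646037  -4.001697     9.0604537 ]
```

Request:
carry_out --pt "-2 -0.7 1" --pt "-5.5 -1.8 3" --pt "-9 -3 5" --pt "-11.5 -3.8 7" --pt "-12 -4 8" --pt "-12 -4 8" --pt "-12 -4 8" --twist '[6,12,18,23.7,23.7,23.7,23.7]'

```text
clock: 15.65
tool_pos: [0.531, -0.2641, 0.2889]
orientation: [-179.6, 0.2, 90.5]
force: [-0.1, 0.4, -0.6]
opening: 0.0138
```

```bash
python3 - <<'E'
from h import *
im,c,o=snap('wrist','w12'); print(o['opening'],o['orientation'],o['tool_pos'],o['joint_pos'].round(1));print(tool(o,(.531,-.265,.056)))
np.save('w12.npy',np.r_[o['tool_pos'],o['orientation']])
E
```

```text
0.013833138201055247 [-179.61829834    0.21902915   90.47675578] [ 0.53104602 -0.26413375  0.28893401] [ -7.5  18.7 -18.6   0.3 -53.1 -82.2]
[2.46273267e-03 1.49857065e-01 7.36308079e+00]
```

View pics/w12.png

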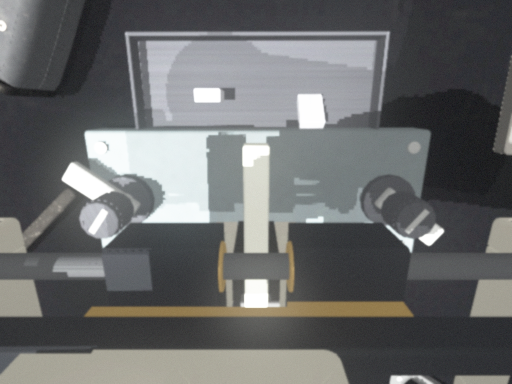

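```bash
python3 - <<'E'
from h import *
p=np.load('w12.npy'); c=cam('wrist',{'tool_pos':p[:3],'orientation':p[3:]}); im=cv2.imread('pics/w12.png')
k=ray(c,[(99,217),(411,217)],.082); print(k, k.mean(0))
e=ray(c,[(87,130),(429,128)],.03); print(e,e.mean(0))
print('stick end',ray(c,[(256,146),(256,166),(256,308)],.11))
crop(im,60,450,20,250,2,'w12c')
E
```

```text
[[ 0.52956623 -0.37342657  0.082     ]
 [ 0.52779733 -0.15865455  0.082     ]] [ 0.52868178 -0.26604056  0.082     ]
[[ 0.47485627 -0.40263986  0.03      ]
 [ 0.47132342 -0.12629487  0.03      ]] [ 0.47308984 -0.26446736  0.03      ]
stick end [[ 0.47615248 -0.26541188  0.11      ]
 [ 0.48727064 -0.26533365  0.11      ]
 [ 0.58035834 -0.26467873  0.11      ]]
```

Request:
carry_out --pt "0 0.1 1.5" --pt "0 0.15 4" --pt "0 0.15 6" --pt "0 0.15 7" --pt "0 0.15 7.3" --pt "0 0.15 7.3" --twist '[0,0,0,0,0,0]'

```text
clock: 16.2
tool_pos: [0.5331, -0.2632, 0.2175]
orientation: [-179.7, 0.3, 90.6]
force: [0.3, -0.1, -0.8]
opening: 0.0134
```

```bash
python3 - <<'E'
from h import *
im,c,o=snap('wrist','w13'); print(o['opening'],o['orientation'],gp(o),o['force'])
E
```

```text
0.01335214841244423 [-179.73712531    0.2595968    90.6371741 ] [ 0.53235018 -0.2639397   0.05823409] [ 0.25542431 -0.11561028 -0.82097071]
```

View pics/w13.png

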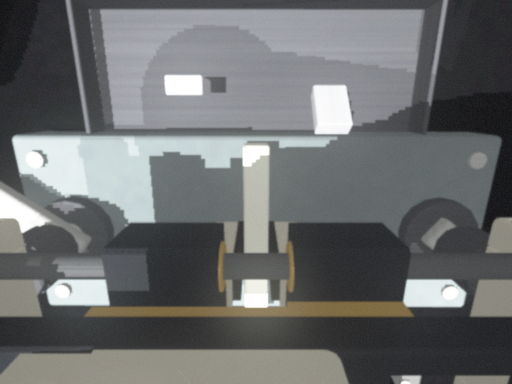

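Request:
carry_out --pt "0 0 0.1" --pt "0 0 0.2" --pt "0 0 0.25" --twist '[0,0,0]'

```text
clock: 16.5
tool_pos: [0.5337, -0.2634, 0.2167]
orientation: [-179.9, 0.3, 90.6]
force: [0.1, -0.6, -1.3]
opening: 0.0135
```

Request:
carry_out --pt "0 0 0.15" --pt "0 0 0.25" --pt "0 0 0.3" --pt "0 0 0.3" --twist '[0,0,0,0]'

```text
clock: 16.83
tool_pos: [0.5338, -0.2635, 0.214]
orientation: [-179.9, 0.3, 90.6]
force: [-0.1, -0.3, 2.4]
opening: 0.013
```

Request:
carry_out --pt "0 0 0" --pt "0 0 0" --pt "0 0 0" --pt "0 0 0" --pt "0 0 -1.5" --pt "0 0 -4" --pt "0 0 -8" --pt "0 0 -12" --pt "0 0 -14" --pt "0 0 -14" --twist '[0,0,0,0,0,0,0,0,0,0]' --fingers -0.3

```text
clock: 17.67
tool_pos: [0.5353, -0.2632, 0.36]
orientation: [179.6, 0.5, 90.7]
force: [0.6, 0.7, 0.9]
opening: 0.0307
```

```bash
python3 - <<'E'
from h import *
im,c,o=snap('wrist','w14'); print(o['opening'],o['orientation'],gp(o),o['tool_pos'],o['force'])
np.save('w14.npy',np.r_[o['tool_pos'],o['orientation']])
for r in sticks(im,c,.044,(180,340,130,215)): print(r)
M=rot(o['orientation']); print(M.T@(np.array([.42,.34,.40])-o['tool_pos'])*100)
E
```

```text
0.030688684591756242 [179.57172306   0.46101354  90.68756918] [ 0.53645699 -0.2644997   0.20068754] [ 0.53525097 -0.26323237  0.35997793] [0.61799525 0.65838807 0.86828385]
(array([251., 180.]), 0.5319041748046875, -0.26239541625976565, [90.20179748535156, 172.99493408203125], np.float32(90.77983))
[ 60.42303622 -10.76653221  -4.56912816]
```

View pics/w14.png

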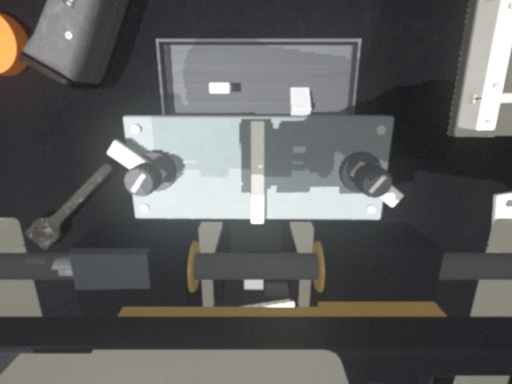

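```bash
python3 - <<'E'
from h import *
p=np.load('w14.npy'); c=cam('wrist',{'tool_pos':p[:3],'orientation':p[3:]})
print(ray(c,[(258,121),(258,222)],.044)); print(ray(c,[(122,116),(394,116),(133,219),(383,219)],.03)); print(ray(c,[(138,180),(376,180)],.082))
E
```

```text
[[ 0.47823642 -0.2644657   0.044     ]
 [ 0.58643343 -0.26309149  0.044     ]]
[[ 0.47561089 -0.40547171  0.03      ]
 [ 0.4725753  -0.12459554  0.03      ]
 [ 0.59071943 -0.40680858  0.03      ]
 [ 0.58677526 -0.12038694  0.03      ]]
[[ 0.52990762 -0.37399223  0.082     ]
 [ 0.5271688  -0.15619805  0.082     ]]
```

```bash
python3 - <<'E'
from h import *
o=ctrl.get_obs(); print(tool(o,(.421,.285,.2)),o['orientation'])
E
```

```text
[ 55.01705192 -10.79217979  -0.6203253 ] [179.75396878   0.36901845  90.65551079]
```

Request:
carry_out --pt "1.5 -0.3 0" --pt "5 -1 0" --pt "9 -1.8 0" --pt "13 -2.6 0" --pt "17 -3.4 0" --pt "21 -4.2 -0.2" --pt "25 -5 -0.3" --pt "29 -5.8 -0.3" --pt "33 -6.6 -0.3" --pt "37 -7.4 -0.4" --pt "41 -8.1 -0.5" --pt "45 -8.8 -0.6" --twist '[-3,-10,-17,-24,-31,-38,-45,-52,-59,-66,-73,-80]'

```text
clock: 18.72
tool_pos: [0.4401, 0.1876, 0.359]
orientation: [-179.6, 0.3, 171.0]
force: [1.5, 0.3, -0.0]
opening: 0.0302
```

```bash
python3 - <<'E'
from h import *
o=ctrl.get_obs(); print(tool(o,(.421,.285,.08)),o['orientation'])
E
```

```text
[ 3.52932655  9.50077923 11.89654404] [-179.62618496    0.25047827  171.00797188]
```

Request:
carry_out --pt "1 2.5 1" --pt "2.3 6 3" --pt "3.3 9 6" --pt "3.5 9.5 9" --pt "3.5 9.5 11" --pt "3.5 9.5 11.9" --pt "3.5 9.5 11.9" --twist '[-4,-10,-15.2,-15.2,-15.2,-15.2,-15.2]' --fingers -0.25

```text
clock: 19.3
tool_pos: [0.42, 0.2851, 0.2365]
orientation: [-179.3, -0.1, -173.8]
force: [-0.3, 0.1, -0.6]
opening: 0.0334
```

```bash
python3 - <<'E'
from h import *
im,c,o=snap('wrist','w15'); print(o['opening'],o['orientation'],tool(o,(.421,.285,.0215)))
E
```

```text
0.03337666194201666 [-1.79322384e+02 -9.21790782e-02 -1.73803063e+02] [-0.13663689  0.22927751  5.56679817]
```

View pics/w15.png

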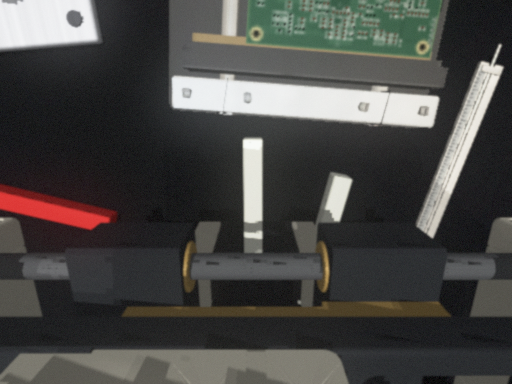

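Request:
carry_out --pt "-0.1 0.1 1.5" --pt "-0.2 0.2 4" --pt "-0.2 0.2 5.2" --pt "-0.2 0.2 5.5" --pt "-0.2 0.2 5.5" --twist '[0,0,0,0,0]'

```text
clock: 19.77
tool_pos: [0.4229, 0.287, 0.1838]
orientation: [-179.4, 0.0, -173.8]
force: [0.3, 0.4, -0.4]
opening: 0.0322
```

Request:
carry_out --pt "0 0 0" --pt "0 0 0" --pt "0 0 0" --pt "0 0 0" --pt "0 0 0" --twist '[0,0,0,0,0]' --fingers -1

```text
clock: 20.18
tool_pos: [0.4231, 0.2873, 0.1848]
orientation: [-179.5, 0.1, -173.8]
force: [-1.8, -0.4, 7.0]
opening: 0.0131
```

Request:
carry_out --pt "0 0 -1" --pt "0 0 -4" --pt "0 0 -8" --pt "0 0 -12" --pt "0 0 -16" --pt "0 0 -18" --pt "0 0 -18" --twist '[0,0,0,0,0,0,0]'

```text
clock: 20.77
tool_pos: [0.4234, 0.2897, 0.3709]
orientation: [-179.9, 0.5, -173.8]
force: [0.3, 0.6, -0.9]
opening: 0.0139
```

```bash
python3 - <<'E'
from h import *
im,c,o=snap('wrist','w16'); print(o['opening'],o['orientation'],o['tool_pos'],o['joint_pos'].round(1));print(tool(o,(.531,-.215,.20)))
E
```

```text
0.013860180369207461 [-179.86839207    0.5271787  -173.76523854] [0.42335849 0.28969655 0.37085864] [ 56.5   6.6 -22.7   0.6 -60.4 -50.6]
[ -5.06192814 -51.30066325   1.32104614]
```

View pics/w16.png

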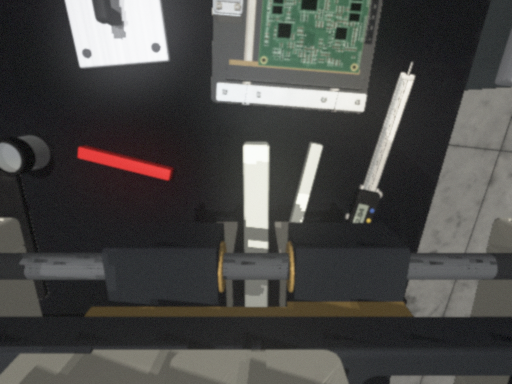

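Request:
carry_out --pt "-0.2 -1.5 0" --pt "-0.5 -5 0" --pt "-0.9 -9 0" --pt "-1.3 -13 0" --pt "-1.7 -17 0" --pt "-2.1 -21 0" --pt "-2.5 -25 0" --pt "-2.9 -29 0" --pt "-3.3 -33 0" --pt "-3.7 -37 0" --pt "-4.1 -41 0" --pt "-4.5 -45 0" --twist '[3,10,17,24,31,38,45,52,59,66,73,80]'

```text
clock: 21.82
tool_pos: [0.5157, -0.1553, 0.3693]
orientation: [179.8, 0.3, 105.8]
force: [1.0, 0.9, -0.5]
opening: 0.0131
```

```bash
python3 - <<'E'
from h import *
o=ctrl.get_obs(); print(tool(o,(.531,-.215,.13)),o['orientation'],o['opening'])
E
```

```text
[-6.04875426 -0.24914696  8.02364318] [179.76965107   0.26028992 105.84665553] 0.013062922233767161
```

Request:
carry_out --pt "-1.5 0 0.5" --pt "-4 -0.1 2" --pt "-5.7 -0.2 4.5" --pt "-6 -0.25 7" --pt "-6 -0.25 7.9" --pt "-6 -0.25 7.9" --pt "-6 -0.25 7.9" --twist '[4,10,15.1,15.1,15.1,15.1,15.1]'

```text
clock: 22.4
tool_pos: [0.53, -0.2137, 0.2903]
orientation: [179.8, 0.2, 90.8]
force: [-0.2, 0.3, 0.3]
opening: 0.0133
```

```bash
python3 - <<'E'
from h import *
im,c,o=snap('wrist','w17'); print(o['opening'],o['orientation'],o['force'],gp(o)); print(tool(o,(.531,-.215,.0565)))
E
```

```text
0.013265496159491913 [179.80883281   0.19986237  90.8095617 ] [-0.22076717  0.28788333  0.2971054 ] [ 0.53050345 -0.21421084  0.13102544]
[-0.05361307  0.02366824  7.45289699]
```

View pics/w17.png

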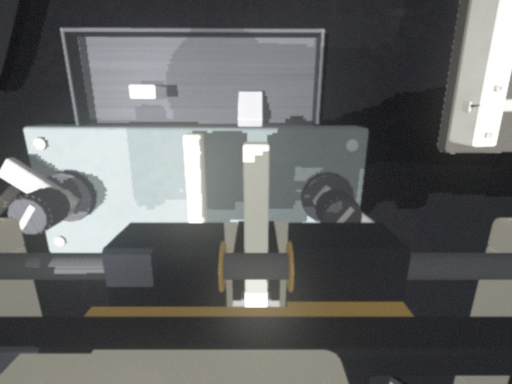

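Request:
carry_out --pt "-0.05 0.02 1.5" --pt "-0.05 0.02 4" --pt "-0.05 0.02 6" --pt "-0.05 0.02 7.1" --pt "-0.05 0.02 7.45" --pt "-0.05 0.02 7.55" --pt "-0.05 0.02 7.6" --pt "-0.05 0.02 7.6" --twist '[0,0,0,0,0,0,0,0]'

```text
clock: 23.12
tool_pos: [0.5317, -0.2142, 0.2167]
orientation: [179.6, 0.2, 90.9]
force: [-0.2, -0.5, -0.3]
opening: 0.0133
```

Request:
carry_out --pt "0 0 0.15" --pt "0 0 0.3" --pt "0 0 0.35" --pt "0 0 0.35" --twist '[0,0,0,0]'

```text
clock: 23.45
tool_pos: [0.5324, -0.2143, 0.2149]
orientation: [179.4, 0.3, 90.9]
force: [-0.9, 1.7, 10.0]
opening: 0.0135
```

Contact reached at 10 N. I'll release it and go back for stick C.

Request:
carry_out --pt "0 0 -0.1" --pt "0 0 -0.1" --pt "0 0 -0.1" --pt "0 0 -0.1" --pt "0 0 -1.5" --pt "0 0 -4" --pt "0 0 -8" --pt "0 0 -12" --pt "0 0 -14" --pt "0 0 -14" --twist '[0,0,0,0,0,0,0,0,0,0]' --fingers -0.3

```text
clock: 24.28
tool_pos: [0.5322, -0.214, 0.3605]
orientation: [178.9, 0.4, 90.9]
force: [0.6, 0.2, -0.4]
opening: 0.0305
```

```bash
python3 - <<'E'
from h import *
im,c,o=snap('wrist','w18'); print(o['opening'],o['orientation'],gp(o),o['tool_pos'],o['force'])
print(tool(o,(.365,.305,.2)))
np.save('w18.npy',np.r_[o['tool_pos'],o['orientation']])
E
```

```text
0.030523554694350984 [178.93691586   0.38111243  90.94087959] [ 0.53519385 -0.21504036  0.20126633] [ 0.53222132 -0.21402961  0.36053539] [ 0.62564359  0.20835269 -0.37655189]
[ 52.2761803  -16.15626311  -0.52093407]
```

View pics/w18.png

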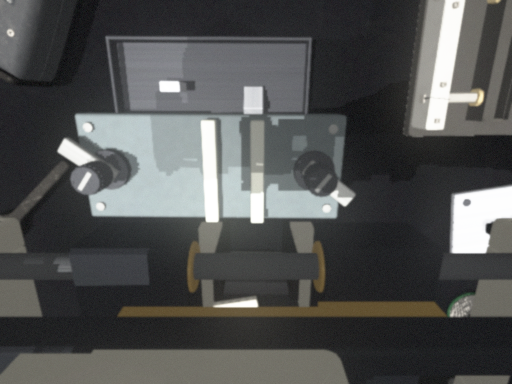

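Request:
carry_out --pt "1.5 -0.4 0" --pt "5 -1.5 0" --pt "9 -2.8 0" --pt "13 -4 0" --pt "17 -5.2 0" --pt "21 -6.5 -0.2" --pt "25 -7.7 -0.3" --pt "29 -8.9 -0.3" --pt "33 -10.2 -0.3" --pt "37 -11.4 -0.4" --pt "41 -12.6 -0.5" --pt "45 -13.9 -0.5" --twist '[-3,-9,-15,-21,-28,-35,-42,-49,-56,-63,-70,-77]'

```text
clock: 25.33
tool_pos: [0.3847, 0.2334, 0.3575]
orientation: [-179.8, 0.9, 168.3]
force: [1.7, 0.5, -1.3]
opening: 0.0306
```

```bash
python3 - <<'E'
from h import *
o=ctrl.get_obs(); print(tool(o,(.365,.305,.08)),o['orientation'],o['joint_pos'].round(1))
E
```

```text
[ 3.81485879  6.68870379 11.74222111] [-179.84109086    0.89200146  168.26404527] [ 56.9   1.  -31.1   1.1 -57.8 -69.2]
```

Request:
carry_out --pt "1 1.7 1" --pt "2.5 4.3 3" --pt "3.6 6.3 6" --pt "3.8 6.7 9" --pt "3.8 6.7 11" --pt "3.8 6.7 11.7" --pt "3.8 6.7 11.7" --twist '[-2,-5,-5.7,-5.7,-5.7,-5.7,-5.7]' --fingers -0.25

```text
clock: 25.92
tool_pos: [0.3623, 0.3051, 0.2373]
orientation: [-179.5, 0.7, 174.0]
force: [-0.1, -0.4, 1.2]
opening: 0.0327
```

```bash
python3 - <<'E'
from h import *
im,c,o=snap('wrist','w19'); print(o['opening'],o['orientation'],tool(o,(.365,.305,.0215)),gp(o))
E
```

```text
0.0326751860457136 [-179.45023595    0.74781485  173.96164547] [0.00794008 0.22841264 5.65553522] [0.36416149 0.30333761 0.07807088]
```

View pics/w19.png

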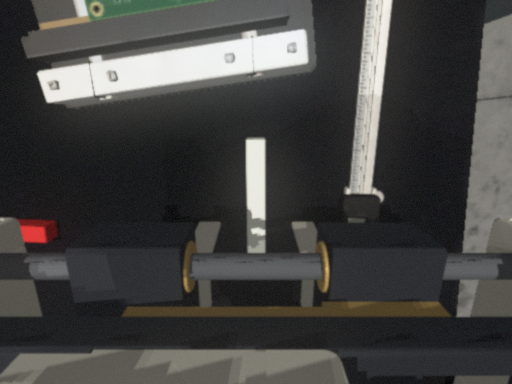

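Request:
carry_out --pt "0 0.1 1.5" --pt "0 0.2 4" --pt "0 0.2 5.2" --pt "0 0.2 5.5" --pt "0 0.2 5.5" --twist '[0,0,0,0,0]'

```text
clock: 26.38
tool_pos: [0.3641, 0.3071, 0.1844]
orientation: [-179.6, 0.8, 173.9]
force: [-0.7, -0.3, 1.3]
opening: 0.0328
```

Request:
carry_out --pt "0 0 0" --pt "0 0 0" --pt "0 0 0" --pt "0 0 0" --pt "0 0 0" --twist '[0,0,0,0,0]' --fingers -1

```text
clock: 26.8
tool_pos: [0.3642, 0.3074, 0.1854]
orientation: [-179.7, 0.9, 174.0]
force: [-1.8, -0.2, 7.2]
opening: 0.0134
```

Request:
carry_out --pt "0 0 -1" --pt "0 0 -4" --pt "0 0 -8" --pt "0 0 -12" --pt "0 0 -16" --pt "0 0 -18" --pt "0 0 -18" --twist '[0,0,0,0,0,0,0]'

```text
clock: 27.38
tool_pos: [0.3622, 0.3096, 0.3712]
orientation: [179.8, 1.1, 174.0]
force: [0.6, 0.8, -0.4]
opening: 0.0133
```

```bash
python3 - <<'E'
from h import *
im,c,o=snap('wrist','w20'); print(o['opening'],o['orientation'],o['tool_pos'],o['joint_pos'].round(1));print(tool(o,(.531,-.315,.20)))
E
```

```text
0.013326332263767851 [179.82406305   1.12947838 174.00159308] [0.36224259 0.30961712 0.37119107] [ 64.7   2.8 -27.2   1.2 -59.4 -71.3]
[-22.96866384 -60.40987691   1.45985947]
```

View pics/w20.png

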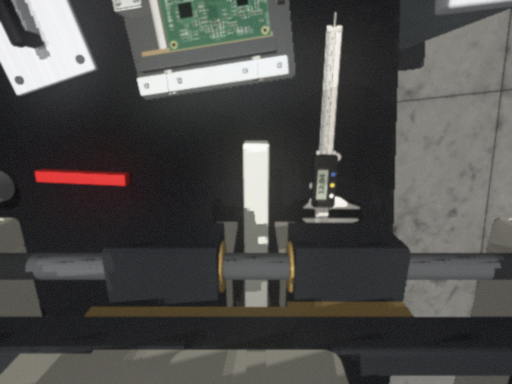

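Request:
carry_out --pt "-0.6 -1.4 0" --pt "-1.8 -4.7 0" --pt "-3.3 -8.4 0" --pt "-4.7 -12.1 0" --pt "-6.1 -15.8 0" --pt "-7.5 -19.5 0" --pt "-8.9 -23.2 0" --pt "-10.4 -27 0" --pt "-11.8 -30.8 0" --pt "-13.2 -34.6 0" --pt "-14.6 -38.4 0" --pt "-16 -42 0" --twist '[2,8,14,20,26,32,38,44,50,56,62,68]'

```text
clock: 28.43
tool_pos: [0.4759, -0.1281, 0.3702]
orientation: [179.2, 0.3, 105.6]
force: [1.3, 0.9, -0.4]
opening: 0.0137
```

```bash
python3 - <<'E'
from h import *
o=ctrl.get_obs(); print(tool(o,(.531,-.315,.13)),o['orientation'],o['opening'])
E
```

```text
[-19.3418258   -0.06897731   8.20099634] [179.15820875   0.33053768 105.59103819] 0.0136961774170828
```

Request:
carry_out --pt "-2.5 0 0" --pt "-6 0 0.5" --pt "-10 0 1.5" --pt "-14 0 3" --pt "-17.5 0 5" --pt "-19 -0.05 7" --pt "-19.3 -0.05 8" --pt "-19.3 -0.05 8.1" --pt "-19.3 -0.05 8.1" --twist '[3,7,11,14.8,14.8,14.8,14.8,14.8,14.8]'

```text
clock: 29.18
tool_pos: [0.5277, -0.3142, 0.2889]
orientation: [179.3, 0.1, 90.7]
force: [0.2, 0.4, 0.3]
opening: 0.0131
```

```bash
python3 - <<'E'
from h import *
im,c,o=snap('wrist','w21'); print(o['opening'],o['orientation'],o['force'],gp(o)); print(tool(o,(.531,-.3155,.058)))
E
```

```text
0.013054336271708912 [1.79287470e+02 5.11217468e-02 9.07311753e+01] [0.23506492 0.35312878 0.32603753] [ 0.52965632 -0.31426921  0.12962955]
[-0.1183926   0.04369851  7.1641607 ]
```

View pics/w21.png

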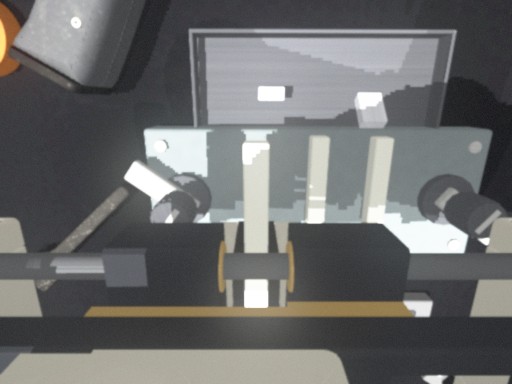

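Request:
carry_out --pt "-0.1 0.05 1.5" --pt "-0.12 0.05 4" --pt "-0.12 0.05 6" --pt "-0.12 0.05 7" --pt "-0.12 0.05 7.3" --pt "-0.12 0.05 7.35" --pt "-0.12 0.05 7.35" --twist '[0,0,0,0,0,0,0]'

```text
clock: 29.82
tool_pos: [0.5304, -0.3148, 0.2183]
orientation: [179.1, 0.1, 90.9]
force: [0.5, -0.9, 0.5]
opening: 0.0132
```

Request:
carry_out --pt "0 0 0.1" --pt "0 0 0.2" --pt "0 0 0.2" --twist '[0,0,0]'

```text
clock: 30.07
tool_pos: [0.5307, -0.3149, 0.2171]
orientation: [179.0, 0.2, 90.9]
force: [0.2, -1.0, -0.6]
opening: 0.0132
```

Request:
carry_out --pt "0 0 0.1" --pt "0 0 0.2" --pt "0 0 0.25" --pt "0 0 0.25" --twist '[0,0,0,0]'

```text
clock: 30.4
tool_pos: [0.5311, -0.315, 0.2155]
orientation: [178.9, 0.2, 90.9]
force: [-1.2, 1.6, 8.1]
opening: 0.0136
```

Request:
carry_out --pt "0 0 -0.1" --pt "0 0 -0.1" --pt "0 0 -0.1" --pt "0 0 -0.1" --pt "0 0 -1.5" --pt "0 0 -4" --pt "0 0 -8" --pt "0 0 -12" --pt "0 0 -16" --pt "0 0 -18" --pt "0 0 -18" --twist '[0,0,0,0,0,0,0,0,0,0,0]' --fingers -0.3

```text
clock: 31.32
tool_pos: [0.5285, -0.315, 0.4017]
orientation: [178.4, 0.4, 90.9]
force: [0.8, -0.4, -1.0]
opening: 0.0308
```

```bash
python3 - <<'E'
from h import *
im,c,o=snap('wrist','w22'); print(o['opening'],o['orientation'],gp(o),o['tool_pos'],o['force'])
np.save('w22.npy',np.r_[o['tool_pos'],o['orientation']])
t=snap('top','t22')[0]; crop(t,150,370,130,260,3.5,'t22c')
E
```

```text
0.030843264823597626 [178.43836114   0.40320886  90.90809088] [ 0.53285988 -0.31604004  0.24250626] [ 0.52850137 -0.31498836  0.40174315] [ 0.8162067  -0.36766186 -0.97723247]
```

View pics/w22.png

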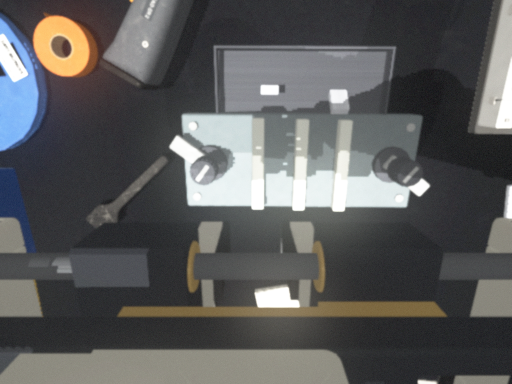

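View pics/t22c.png

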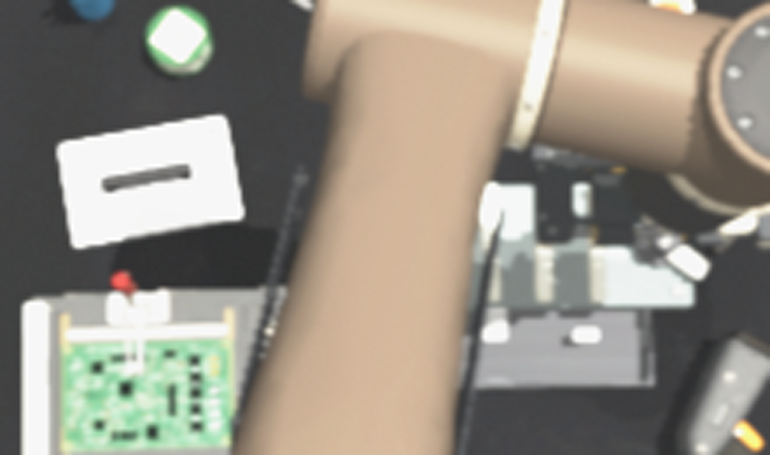

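```bash
python3 - <<'E'
from h import *
p=np.load('w22.npy'); c=cam('wrist',{'tool_pos':p[:3],'orientation':p[3:]})
a=ray(c,[(258,118),(300,119),(344,120)],.044); b=ray(c,[(257,209),(299,209),(339,210)],.044); print((a+b)/2); print(np.degrees(np.arctan2((b-a)[:,1],(b-a)[:,0])), np.linalg.norm(b-a,axis=1))
k=ray(c,[(204,173),(406,173)],.082); print(k)
o=ctrl.get_obs(); M=rot(o['orientation']); print(M.T@(np.array([.592,.19,.40])-o['tool_pos'])*100)
E
```

```text
[[ 0.53282579 -0.3157146   0.044     ]
 [ 0.53258011 -0.26610072  0.044     ]
 [ 0.53300439 -0.2165858   0.044     ]]
[0.31095064 2.83180994 2.87361919] [0.10995737 0.10880323 0.10892841]
[[ 0.53258054 -0.37224073  0.082     ]
 [ 0.52914877 -0.15940532  0.082     ]]
[50.33024688  7.21691716 -0.39089918]
```

Request:
carry_out --pt "1.5 0.2 0" --pt "5 0.7 0" --pt "9 1.3 0" --pt "13 1.9 0" --pt "17 2.4 0" --pt "21 3 0" --pt "25 3.6 0" --pt "29 4.2 0" --pt "33 4.8 0" --pt "37 5.3 0" --pt "41 5.9 0" --pt "44.5 6.4 0" --twist '[-3,-10,-17,-24,-31,-38,-45,-52,-59,-66,-73,-80]' --fingers 0.2

```text
clock: 32.42
tool_pos: [0.5844, 0.134, 0.3943]
orientation: [-179.9, 1.1, 171.2]
force: [0.5, 0.1, -0.8]
opening: 0.0528
```

```bash
python3 - <<'E'
from h import *
o=ctrl.get_obs(); M=rot(o['orientation']); print(o['orientation'],M.T@(np.array([.592,.19,.40])-o['tool_pos'])*100)
E
```

```text
[-179.91515167    1.06714586  171.24675302] [ 0.08865544  5.65357054 -0.58494769]
```

Request:
carry_out --pt "0 1.5 0" --pt "0 4 -0.2" --pt "0.1 5.5 -0.5" --pt "0.1 5.6 -0.6" --pt "0.1 5.6 -0.6" --twist '[-5,-12,-18.3,-18.3,-18.3]'

```text
clock: 32.83
tool_pos: [0.5916, 0.1903, 0.3984]
orientation: [-179.5, 0.8, -170.5]
force: [-0.3, -0.1, -0.6]
opening: 0.0526
```

```bash
python3 - <<'E'
from h import *
im,c,o=snap('wrist','w23'); print(o['opening'],o['orientation'],gp(o),o['tool_pos'],o['force'])
np.save('w23.npy',np.r_[o['tool_pos'],o['orientation']])
for r in sticks(im,c,.008,(60,450,0,215),thr=150,amin=2000): print(r)
E
```

```text
0.052645393079001436 [-179.52574958    0.83586196 -170.4663418 ] [0.59413733 0.18938061 0.23911227] [0.59162725 0.19029606 0.39838987] [-0.27659648 -0.09390666 -0.56262447]
(array([266.,  96.]), 0.5982772827148437, 0.10915972900390625, [99.95289611816406, 159.25241088867188], np.float32(100.295784))
```

View pics/w23.png

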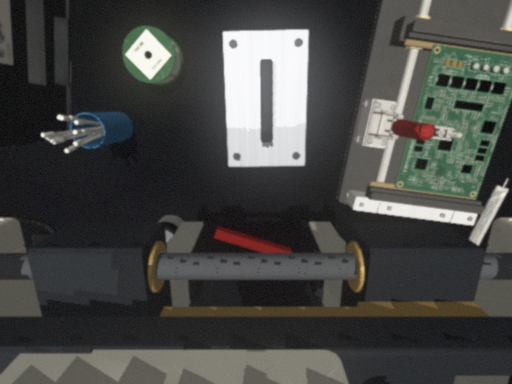

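```bash
python3 - <<'E'
from h import *
p=np.load('w23.npy'); c=cam('wrist',{'tool_pos':p[:3],'orientation':p[3:]})
print(ray(c,[(267,60),(267,145),(267,102)],.04))
for z in (.04,.08,.12): print(z,ray(c,[(395,128),(432,132)],z))
# two-view: red tip in top t22 & scene0
im=cv2.imread('pics/t22.png'); crop(im,170,200,200,225,20,'redt')
im=cv2.imread('pics/scene0.png'); crop(im,210,245,185,235,12,'reds')
o=ctrl.get_obs()
print(tool(o,(.598,.109,.034)),tool(o,(.598,.109,.10)))
E
```

```text
[[0.60481641 0.06701565 0.04      ]
 [0.58890832 0.15680477 0.04      ]
 [0.59725765 0.10967915 0.04      ]]
0.04 [[0.44904286 0.11374523 0.04      ]
 [0.40653885 0.1111551  0.04      ]]
0.08 [[0.46731303 0.1139645  0.08      ]
 [0.42982779 0.11168022 0.08      ]]
0.12 [[0.4855832  0.11418378 0.12      ]
 [0.45311673 0.11220533 0.12      ]]
[ 1.22150802 -7.75017514 20.57685462] [ 1.12438201 -7.8040035  13.97778885]
```

View pics/redt.png

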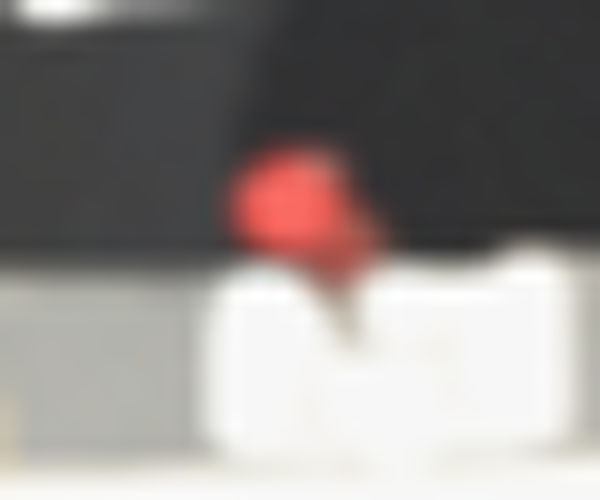

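View pics/reds.png

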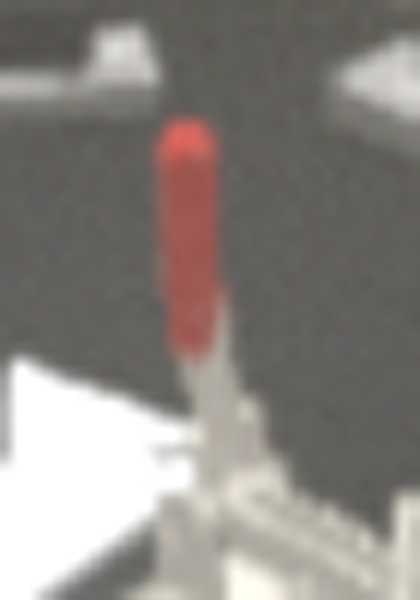

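```bash
python3 - <<'E'
from h import *
p=np.load('w23.npy'); cw=cam('wrist',{'tool_pos':p[:3],'orientation':p[3:]})
A=np.zeros((3,3)); b=np.zeros(3)
for c,uv in ((cam('top'),(184.5,210)),(cam('scene'),(225.7,195.8)),(cw,(430,131))):
    q=ray(c,[uv],0.)[0]; d=q-c[3]; d/=np.linalg.norm(d); P=np.eye(3)-np.outer(d,d); A+=P; b+=P@c[3]
print(np.linalg.solve(A,b))
E
```

```text
[0.48041652 0.11209222 0.16267066]
```

Request:
carry_out --pt "0.3 -2 1" --pt "0.8 -5 3" --pt "1.15 -7.5 6" --pt "1.15 -7.8 9" --pt "1.15 -7.8 10.5" --pt "1.15 -7.8 11" --pt "1.15 -7.8 11" --twist '[0,-0.5,-0.8,-0.8,-0.8,-0.8,-0.8]' --fingers 0

```text
clock: 33.47
tool_pos: [0.5942, 0.1089, 0.2874]
orientation: [-179.5, 0.7, -169.9]
force: [-0.1, 0.0, -1.2]
opening: 0.0436
```

```bash
python3 - <<'E'
from h import *
im,c,o=snap('wrist','w24'); print(o['opening'],o['orientation'],gp(o),o['force'],tool(o,(.598,.109,.034)))
s=snap('scene','s24')[0]; crop(s,80,330,50,280,3,'s24c')
E
```

```text
0.04360270806365558 [-179.46834351    0.65458192 -169.90622307] [0.59628239 0.10773412 0.12816086] [-0.10526231  0.0385902  -1.18380067] [-0.08370353  0.18190842  9.41637441]
```

View pics/w24.png

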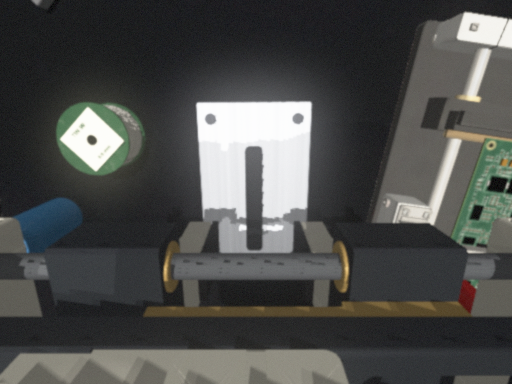

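View pics/s24c.png

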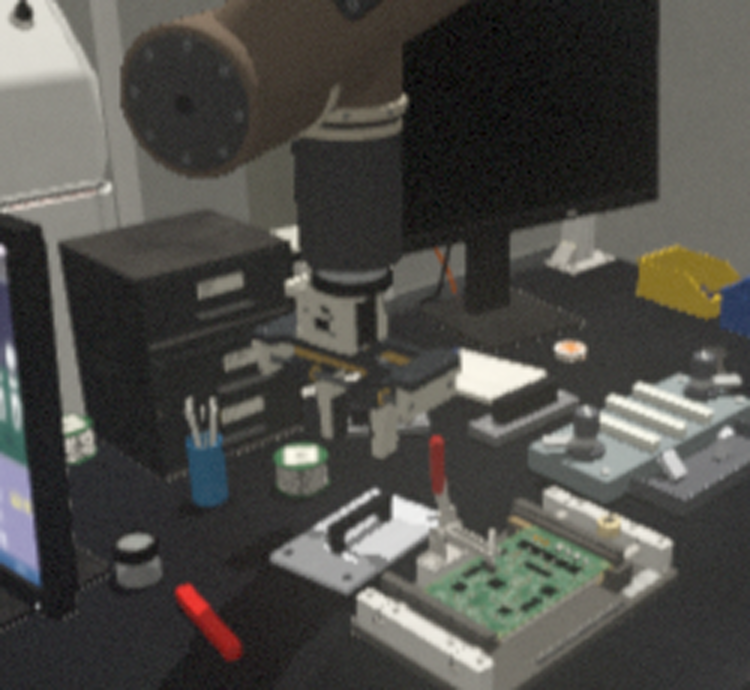

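```bash
python3 - <<'E'
from h import *
p=np.load('w23.npy'); cw=cam('wrist',{'tool_pos':p[:3],'orientation':p[3:]})
P=np.array([[.4804,.1121,.1627]])
for c in (cam('top'),cam('scene'),cw): print(proj(c,P))
for f in ('w9','w23','w16','w11'):
    im=cv2.imread(f'pics/{f}.png')
im=cv2.imread('pics/w23.png'); crop(im,370,470,90,170,7,'redw')
# reel
print('reel',ray(cw,[(148,53)],.036))
print('pos',[ray(cam('scene'),[(225.7,195.8)],z)[0].round(3) for z in (.14,.15,.16,.17)],[ray(cam('top'),[(184.5,210)],z)[0].round(3) for z in (.14,.15,.16,.17)],[ray(cw,[(430,131)],z)[0].round(3) for z in (.14,.15,.16,.17)])
E
```

```text
[[184.29551577 210.18032153]]
[[225.81685762 195.65274292]]
[[429.0605264  130.50952848]]
reel [[0.73380785 0.08047609 0.036     ]]
pos [array([0.512, 0.084, 0.14 ]), array([0.498, 0.097, 0.15 ]), array([0.484, 0.109, 0.16 ]), array([0.47 , 0.122, 0.17 ])] [array([0.484, 0.115, 0.14 ]), array([0.483, 0.113, 0.15 ]), array([0.481, 0.112, 0.16 ]), array([0.48, 0.11, 0.17])] [array([0.467, 0.112, 0.14 ]), array([0.472, 0.112, 0.15 ]), array([0.478, 0.112, 0.16 ]), array([0.484, 0.112, 0.17 ])]
```

View pics/redw.png

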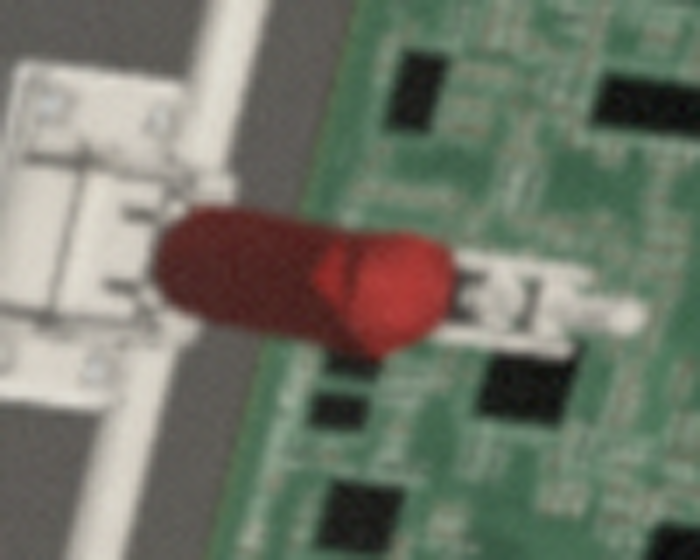

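Triangulated from three views, the clamp handle's tip is at (0.480, 0.112, 0.163). That leaves about 12 mm to the gripper body, so I'll descend straight down and slowly.

Request:
carry_out --pt "-0.2 0.1 0.5" --pt "-0.2 0.18 2" --pt "-0.2 0.18 3.5" --pt "-0.2 0.18 5" --pt "-0.2 0.18 5.5" --pt "-0.2 0.18 5.5" --twist '[0,0,0,0,0,0]'

```text
clock: 34.07
tool_pos: [0.5976, 0.112, 0.2344]
orientation: [-179.5, 0.8, -169.8]
force: [-1.2, -0.2, -0.5]
opening: 0.0437
```

```bash
python3 - <<'E'
from h import *
im,c,o=snap('wrist','w25'); print(o['opening'],o['orientation'],gp(o),o['force'],tool(o,(.598,.109,.034)))
s=snap('scene','s25')[0]; crop(s,130,280,100,260,4,'s25c')
E
```

```text
0.04373732785798303 [-179.50125576    0.83281737 -169.78801721] [0.6001116  0.11100332 0.07511114] [-1.23666505 -0.23443644 -0.4587693 ] [ 0.3030612  -0.12396422  4.10837737]
```

View pics/w25.png

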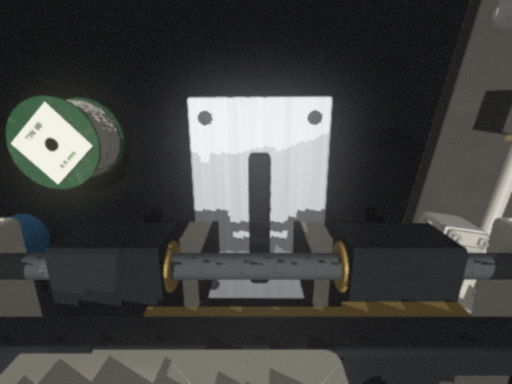

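View pics/s25c.png

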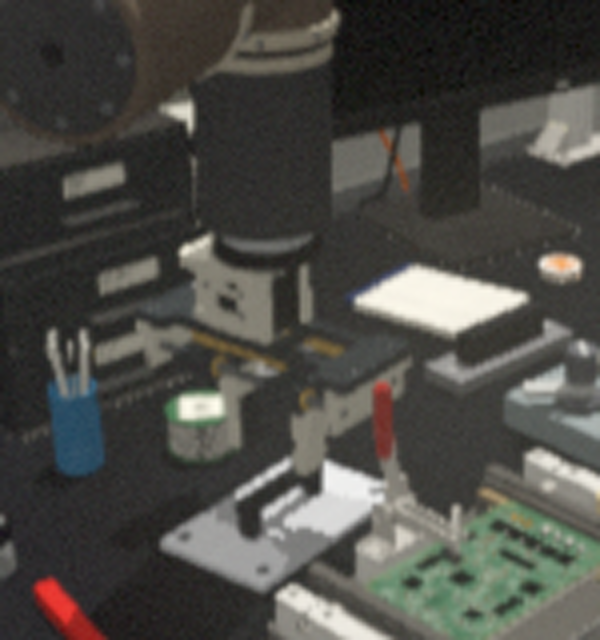

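Request:
carry_out --pt "0.2 -0.1 0.7" --pt "0.25 -0.1 2" --pt "0.25 -0.1 3.2" --pt "0.25 -0.1 3.9" --pt "0.25 -0.1 4.1" --pt "0.25 -0.1 4.1" --twist '[0,0,0,0,0,0]'

```text
clock: 34.67
tool_pos: [0.5966, 0.1104, 0.1947]
orientation: [-179.5, 0.9, -169.8]
force: [0.1, -0.4, 0.4]
opening: 0.0438
```

```bash
python3 - <<'E'
from h import *
im,c,o=snap('wrist','w26'); print(o['opening'],o['orientation'],gp(o),o['force'],tool(o,(.598,.109,.034)))
E
```

```text
0.043767031992751906 [-179.50985275    0.93751383 -169.76889835] [0.5994248  0.10955297 0.0353897 ] [ 0.11030315 -0.44624313  0.41733914] [ 0.15229012 -0.02794149  0.13674093]
```

View pics/w26.png

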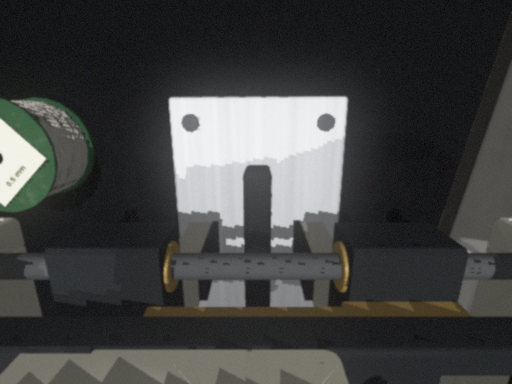

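Request:
carry_out --pt "0 0 0" --pt "0 0 0" --pt "0 0 0" --pt "0 0 0" --pt "0 0 0" --pt "0 0 0" --twist '[0,0,0,0,0,0]' --fingers -1

```text
clock: 35.22
tool_pos: [0.5966, 0.1105, 0.1953]
orientation: [-179.5, 1.0, -169.8]
force: [-0.6, 1.0, 2.7]
opening: 0.0138
```

Request:
carry_out --pt "-0.1 0 -0.7" --pt "-0.2 0 -2.5" --pt "-0.2 0 -5" --pt "-0.2 0 -8" --pt "-0.2 0 -11" --pt "-0.2 0 -14" --pt "-0.2 0 -16" --pt "-0.2 0 -17" --pt "-0.2 0 -17" --twist '[0,0,0,0,0,0,0,0,0]'

```text
clock: 35.97
tool_pos: [0.5958, 0.1119, 0.3677]
orientation: [-179.6, 1.2, -169.8]
force: [0.1, 0.0, -4.3]
opening: 0.0135
```

```bash
python3 - <<'E'
from h import *
im,c,o=snap('wrist','w27'); print(o['opening'],o['orientation'],gp(o),o['force'],o['joint_pos'].round(1),tool(o,(.531,-.265,.20)))
E
```

```text
0.01351579899511298 [-179.58039336    1.16670998 -169.76224814] [0.59916555 0.11127943 0.20845316] [ 0.10198823  0.00769311 -4.32570369] [ 29.3  15.3 -12.3   0.9 -61.5 -19.5] [ 13.41019552 -35.81217751   0.83467423]
```

View pics/w27.png

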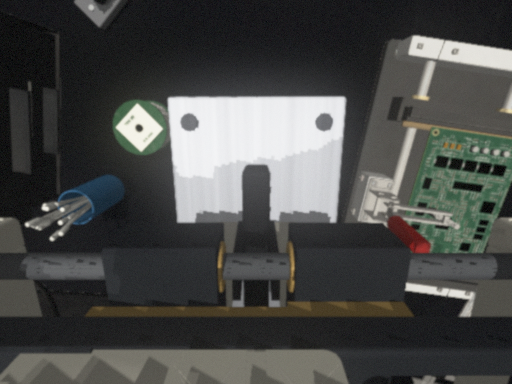

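Request:
carry_out --pt "0.3 -1 0" --pt "1.2 -3.5 0" --pt "2.4 -6.5 0" --pt "3.7 -10 0" --pt "5 -13.5 0" --pt "6.3 -17 0" --pt "7.6 -20.5 0" --pt "8.9 -24 0" --pt "10.2 -27.5 0" --pt "11.5 -31 0" --pt "12.6 -34 0" --pt "13.2 -35.5 0" --twist '[0.5,1.5,2.5,3.5,4.5,5.5,6.5,7.5,8.5,9.5,9.5,9.5]'

```text
clock: 37.02
tool_pos: [0.5265, -0.2643, 0.3633]
orientation: [-179.8, 0.8, -179.4]
force: [1.1, 0.8, -4.2]
opening: 0.0142
```

Request:
carry_out --pt "0 0 0" --pt "0 0 0" --twist '[0,0]'

```text
clock: 37.18
tool_pos: [0.5251, -0.2656, 0.3604]
orientation: [-179.9, 0.5, -179.6]
force: [-0.3, 1.6, -5.8]
opening: 0.0138
```

```bash
python3 - <<'E'
from h import *
im,c,o=snap('wrist','w28'); print(o['opening'],o['orientation'],gp(o),o['force'],o['joint_pos'].round(1),tool(o,(.531,-.265,.12)))
np.save('w28.npy',np.r_[o['tool_pos'],o['orientation']])
s=snap('scene','s28')[0]; crop(s,220,380,90,240,4,'s28c')
E
```

```text
0.013781009939540642 [-179.85511056    0.52416225 -179.63885347] [ 0.52659397 -0.26594553  0.20112398] [-0.32459292  1.62878446 -5.80489267] [ -7.8  14.2 -14.4   0.1 -60.9   8.1] [-0.36695759  0.11229765  8.11583643]
```

View pics/w28.png

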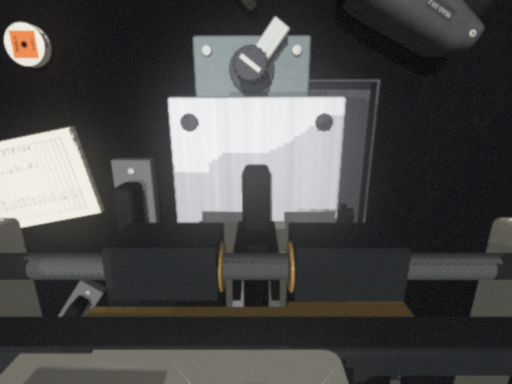

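View pics/s28c.png

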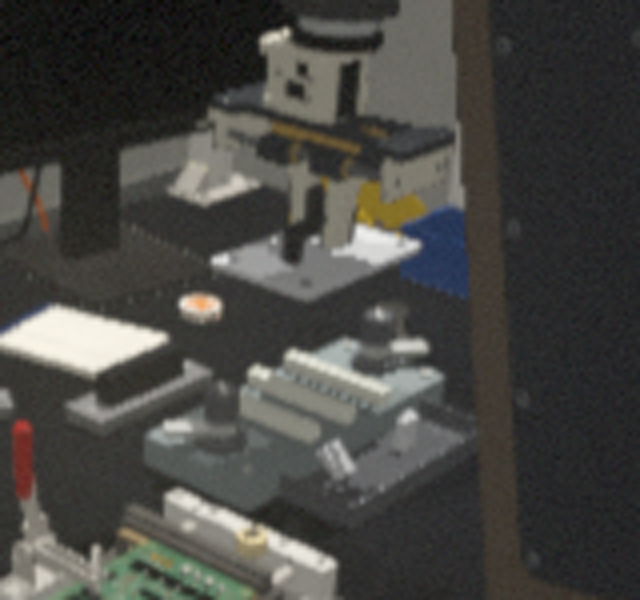

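```bash
python3 - <<'E'
from h import *
p=np.load('w28.npy'); o={'tool_pos':p[:3],'orientation':p[3:]}; c=cam('wrist',o)
e=ray(c,[(168.5,97.5),(345,97.5)],gp(o)[2]-.028); print(e,e.mean(0),gp(o), np.degrees(np.arctan2(*(e[1]-e[0])[[1,0]])))
k=ray(c,[(250,65)],.082); print(k, ray(c,[(193,37),(309,37)],.03))
o=ctrl.get_obs(); print(tool(o,(.531,-.265,.12)), o['orientation'])
E
```

```text
[[ 0.57484822 -0.34473669  0.17312398]
 [ 0.4779475  -0.34517395  0.17312398]] [ 0.52639786 -0.34495532  0.17312398] [ 0.52659397 -0.26594553  0.20112398] -179.74145456916838
[[ 0.53256965 -0.37253809  0.082     ]] [[ 0.58921874 -0.40377805  0.03      ]
 [ 0.47714153 -0.40408303  0.03      ]]
[-0.21356468 -0.02216362  8.23600337] [-179.82365371    0.64832105 -179.48674136]
```

Request:
carry_out --pt "-0.2 0 1.5" --pt "-0.3 -0.05 4" --pt "-0.3 -0.05 7" --pt "-0.3 -0.05 9" --pt "-0.3 -0.05 10" --pt "-0.3 -0.05 10.3" --pt "-0.3 -0.05 10.3" --twist '[0,0,0,0,0,0,0]'

```text
clock: 37.87
tool_pos: [0.5307, -0.2642, 0.2583]
orientation: [-179.8, 0.6, -179.4]
force: [1.0, -0.3, -3.5]
opening: 0.0136
```

```bash
python3 - <<'E'
from h import *
im,c,o=snap('wrist','w29'); g=gp(o); print(o['opening'],o['orientation'],g,o['force'],tool(o,(.5305,-.2663,.081)))
np.save('w29.npy',np.r_[o['tool_pos'],o['orientation']])
E
```

```text
0.01359969417713938 [-179.82065795    0.58842286 -179.4089706 ] [ 0.53234121 -0.26465798  0.09905142] [ 1.00948459 -0.33596177 -3.45660963] [ 0.20433393 -0.15664886  1.80363767]
```

View pics/w29.png

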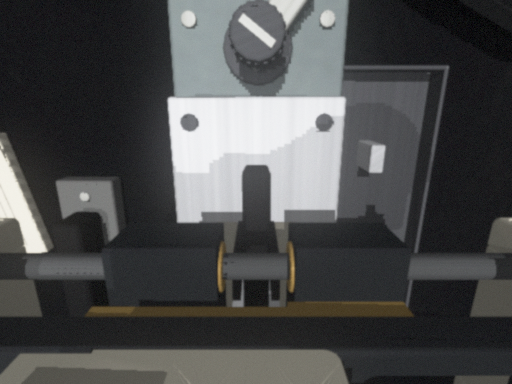

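Request:
carry_out --pt "0.1 -0.1 0.5" --pt "0.2 -0.15 1.2" --pt "0.2 -0.15 1.6" --pt "0.2 -0.15 1.6" --twist '[0,0,0,0]'

```text
clock: 38.25
tool_pos: [0.5287, -0.266, 0.2427]
orientation: [-179.8, 0.6, -179.4]
force: [0.1, 0.5, -4.5]
opening: 0.0134
```

Request:
carry_out --pt "0 0 0.1" --pt "0 0 0.2" --pt "0 0 0.2" --twist '[0,0,0]'

```text
clock: 38.5
tool_pos: [0.5287, -0.2661, 0.2406]
orientation: [-179.8, 0.6, -179.5]
force: [0.1, -1.2, -4.8]
opening: 0.0138
```

```bash
python3 - <<'E'
from h import *
o=ctrl.get_obs(); g=gp(o); print(o['opening'],o['orientation'],g,o['force'],tool(o,(.5305,-.2663,.08)))
E
```

```text
0.013785874549200362 [-179.82019474    0.62779474 -179.45076198] [ 0.53045646 -0.26655778  0.08128514] [ 0.09460121 -1.17366915 -4.77241888] [-0.00319228  0.02613884  0.12847523]
```

Request:
carry_out --pt "0 0 0.1" --pt "0 0 0.2" --pt "0 0 0.25" --pt "0 0 0.25" --twist '[0,0,0,0]'

```text
clock: 38.83
tool_pos: [0.5289, -0.2661, 0.2393]
orientation: [-179.8, 0.7, -179.4]
force: [-2.8, 2.2, 6.5]
opening: 0.014
```

Request:
carry_out --pt "0 0 -0.05" --pt "0 0 -0.05" --pt "0 0 -0.05" --pt "0 0 -0.05" --pt "0 0 -0.05" --pt "0 0 -1" --pt "0 0 -3" --pt "0 0 -6" --pt "0 0 -10" --pt "0 0 -13" --pt "0 0 -14" --pt "0 0 -14" --twist '[0,0,0,0,0,0,0,0,0,0,0,0]' --fingers -0.2

```text
clock: 39.83
tool_pos: [0.5278, -0.2658, 0.3838]
orientation: [-179.7, 1.1, -179.4]
force: [-0.2, -0.2, -0.4]
opening: 0.0356
```

```bash
python3 - <<'E'
from h import *
im,c,o=snap('wrist','w30'); g=gp(o); print(o['opening'],o['orientation'],g,o['force'],o['joint_pos'].round(1))
np.save('w30.npy',np.r_[o['tool_pos'],o['orientation']])
for r in sticks(im,c,.052,(120,400,20,222),thr=150,amin=2000): print(r)
s=snap('scene','s30')[0]; crop(s,220,380,100,240,4,'s30c')
E
```

```text
0.03558554826851354 [-179.68551198    1.05558063 -179.39438112] [ 0.5307538  -0.26666272  0.22455938] [-0.21364603 -0.23267841 -0.44377045] [ -7.7  13.2 -12.6   0.2 -63.2   8.3]
(array([257., 122.]), 0.5326005859375, -0.314361328125, [106.4728012084961, 202.34661865234375], np.float32(89.202194))
```

View pics/w30.png

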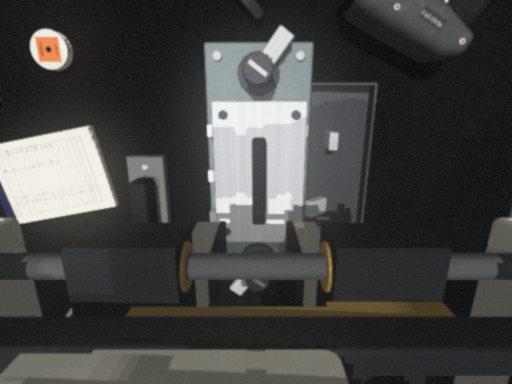

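View pics/s30c.png

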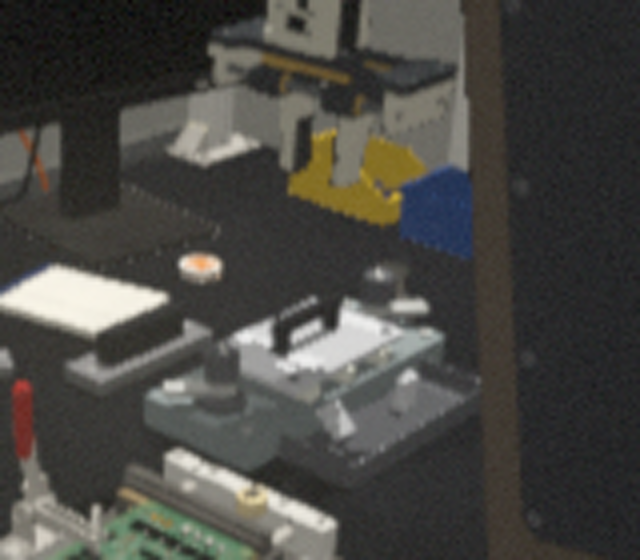

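```bash
python3 - <<'E'
from h import *
im=cv2.imread('pics/w30.png'); crop(im,190,330,20,260,2.4,'w30c')
p=np.load('w30.npy'); o={'tool_pos':p[:3],'orientation':p[3:]}; c=cam('wrist',o)
e=ray(c,[(213,101.5),(307,101.5)],.052); print(e,e.mean(0))
print('knobs',ray(c,[(258.5,66),(258,265)],.082)); print('plate',ray(c,[(206,43),(312,43)],.03))
print('handle',ray(c,[(259,138),(259,222)],.084))
o=ctrl.get_obs(); print(tool(o,(.5305,-.3745,.20)))
E
```

```text
[[ 0.57839895 -0.34507993  0.052     ]
 [ 0.48178762 -0.34592617  0.052     ]] [ 0.53009328 -0.34550305  0.052     ]
knobs [[ 0.53154401 -0.37573816  0.082     ]
 [ 0.52974424 -0.17435006  0.082     ]]
plate [[ 0.58745107 -0.40407245  0.03      ]
 [ 0.47664959 -0.40466885  0.03      ]]
handle [[ 0.53030176 -0.31172505  0.084     ]
 [ 0.52925824 -0.22557984  0.084     ]]
[ -0.02519589 -10.84725412   2.07041163]
```

View pics/w30c.png

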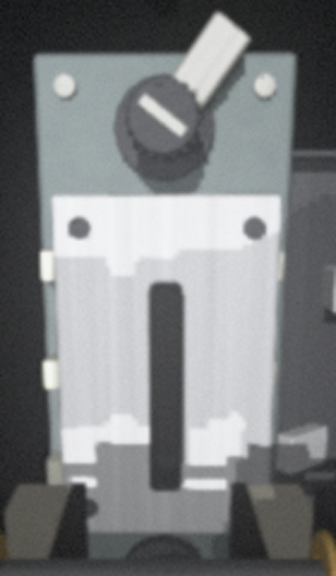

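Request:
carry_out --pt "0 -1.5 0" --pt "0 -4.5 0" --pt "-0.05 -8 1" --pt "-0.1 -10.4 3" --pt "-0.1 -10.8 5.5" --pt "-0.1 -10.8 8" --pt "-0.1 -10.8 9.5" --pt "-0.1 -10.8 10" --pt "-0.1 -10.8 10" --twist '[0,0,0,0,0,0,0,0,0]' --fingers 0.05

```text
clock: 40.68
tool_pos: [0.5294, -0.3735, 0.277]
orientation: [-179.9, 0.4, -179.5]
force: [0.1, 0.2, 0.2]
opening: 0.0459
```

```bash
python3 - <<'E'
from h import *
im,c,o=snap('wrist','w31'); g=gp(o); print(o['opening'],o['orientation'],g,o['force'],o['joint_pos'].round(1),tool(o,(.5313,-.374,.078)))
s=snap('scene','s31')[0]; crop(s,260,400,60,220,4,'s31c')
E
```

```text
0.04594326469907267 [-179.92297476    0.42539276 -179.45129154] [ 0.53062109 -0.37372491  0.1176991 ] [0.13330586 0.2058522  0.20774906] [-18.   23.8 -12.2  -0.1 -53.6  18.6] [-0.03814819 -0.02282028  3.97033653]
```

View pics/w31.png

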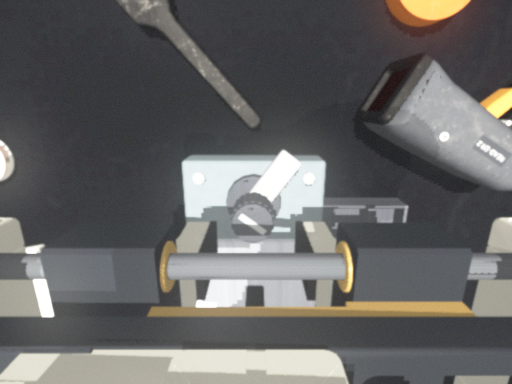

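View pics/s31c.png

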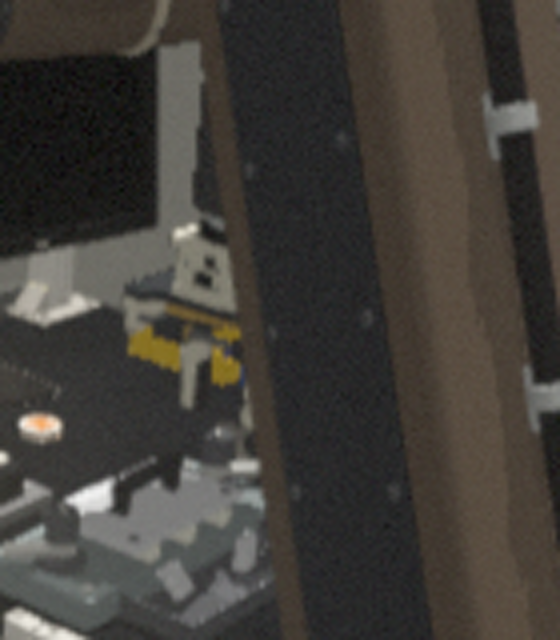

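```bash
python3 - <<'E'
from h import *
o=ctrl.get_obs(); c=cam('wrist',o); print(proj(c,[(.5313,-.374,.082),(.5313,-.374,.04)])); im=cv2.imread('pics/w31.png'); crop(im,200,310,140,270,5,'w31c')
E
```

```text
[[257.47700193 223.80264344]
 [257.84366566 203.15241911]]
```

View pics/w31c.png

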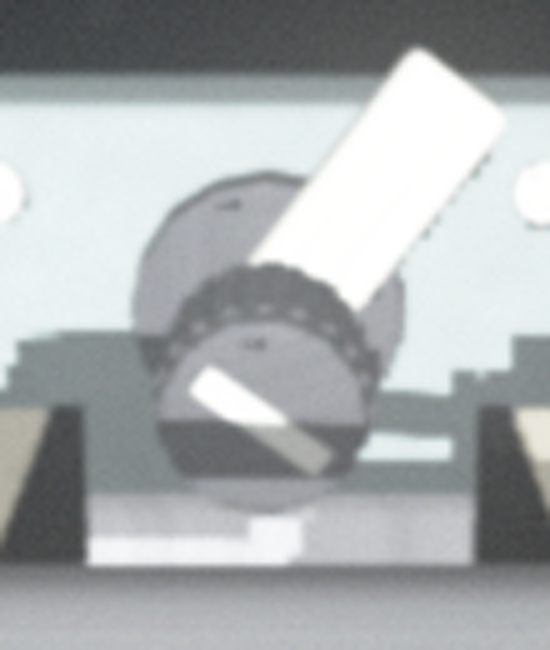

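Request:
carry_out --pt "-0.1 0 0.7" --pt "-0.25 0 2" --pt "-0.25 0 3.2" --pt "-0.25 0 3.8" --pt "-0.25 0 4" --pt "-0.25 0 4" --twist '[0,0,0,0,0,0]'

```text
clock: 41.28
tool_pos: [0.5332, -0.3738, 0.239]
orientation: [-179.8, 0.6, -179.4]
force: [0.4, -0.0, 0.9]
opening: 0.0459
```

```bash
python3 - <<'E'
from h import *
im,c,o=snap('wrist','w32'); g=gp(o); print(o['opening'],o['orientation'],g,o['force'],o['joint_pos'].round(1))
E
```

```text
0.04585431969954771 [-179.83290423    0.58641975 -179.40316341] [ 0.53483084 -0.3742004   0.07970777] [ 0.4089491  -0.00229863  0.86350931] [-17.9  26.3 -13.9  -0.  -49.2  18.5]
```

View pics/w32.png

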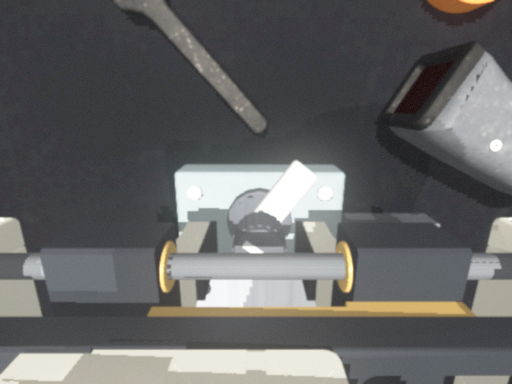

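Request:
carry_out --pt "0.12 0 0.1" --pt "0.12 0 0.15" --pt "0.12 0 0.15" --pt "0.12 0 0.15" --pt "0.12 0 0.15" --pt "0.12 0 0.15" --pt "0.12 0 0.15" --twist '[0,0,0,0,0,0,0]' --fingers -1

```text
clock: 41.92
tool_pos: [0.5317, -0.374, 0.2385]
orientation: [-179.8, 0.6, -179.4]
force: [-5.5, 1.0, 4.9]
opening: 0.0273
```

Request:
carry_out --pt "0.05 0 -0.3" --pt "0.1 0 -0.7" --pt "0.1 0 -1.1" --pt "0.1 0 -1.4" --pt "0.1 0 -1.55" --pt "0.1 0 -1.6" --pt "0.1 0 -1.6" --twist '[0,0,0,0,0,0,0]'

```text
clock: 42.5
tool_pos: [0.5311, -0.3739, 0.2544]
orientation: [-179.8, 0.7, -179.4]
force: [6.0, -2.6, -11.7]
opening: 0.0273
```

Request:
carry_out --pt "0 0 0" --pt "0 0 0" --pt "0 0 0" --pt "0 0 0" --pt "0 0 0" --pt "0 0 0" --pt "0 0 0" --pt "0 0 0" --pt "0 0 0" --pt "0 0 0" --pt "0 0 0" --pt "0 0 0" --twist '[3,9,15,21,27,33,39,45,51,57,63,69]'

```text
clock: 43.5
tool_pos: [0.5309, -0.374, 0.2539]
orientation: [179.5, 0.4, 111.3]
force: [2.0, -3.2, -11.8]
opening: 0.0273
```

```bash
python3 - <<'E'
from h import *
im,c,o=snap('wrist','w33'); g=gp(o); print(o['opening'],o['orientation'],g,o['tool_pos'],o['force'],o['moment'],o['joint_pos'].round(1))
E
```

```text
0.027268673358397312 [179.49599495   0.3941492  111.29706666] [ 0.532632   -0.37447899  0.09456424] [ 0.53092842 -0.37396697  0.25385431] [  2.00833181  -3.17766227 -11.75895175] [-1.42278443 -1.16112294 -0.00810916] [-18.   25.2 -13.4  -0.  -50.7 -50.7]
```

View pics/w33.png

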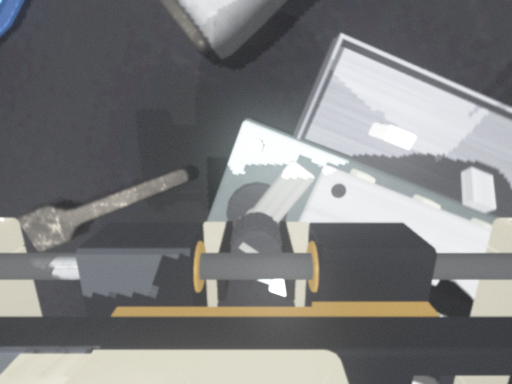

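Request:
carry_out --pt "0 0 0" --pt "0 0 0" --pt "0 0 0" --pt "0 0 0" --pt "0 0 0" --pt "0 0 0" --pt "0 0 0" --pt "0 0 0" --pt "0 0 0" --pt "0 0 0" --pt "0 0 0" --pt "0 0 0" --twist '[4,10,16,22,28,34,40,46,52,58,64,70]'

```text
clock: 44.55
tool_pos: [0.5307, -0.3737, 0.2532]
orientation: [179.5, -0.3, 40.7]
force: [3.3, -1.8, -11.5]
opening: 0.0272
```

```bash
python3 - <<'E'
from h import *
im,c,o=snap('wrist','w34'); g=gp(o); print(o['opening'],o['orientation'],g,o['tool_pos'],o['force'],o['moment'],o['joint_pos'].round(1))
E
```

```text
0.027230429667222236 [179.53112252  -0.31848653  40.73657684] [ 0.53223955 -0.37413756  0.09395273] [ 0.53071791 -0.37372763  0.25324494] [  3.28887742  -1.78929478 -11.46036148] [-0.81017297 -1.10537374  0.04841758] [ -18.    25.2  -13.5   -0.   -50.7 -121.3]
```

View pics/w34.png

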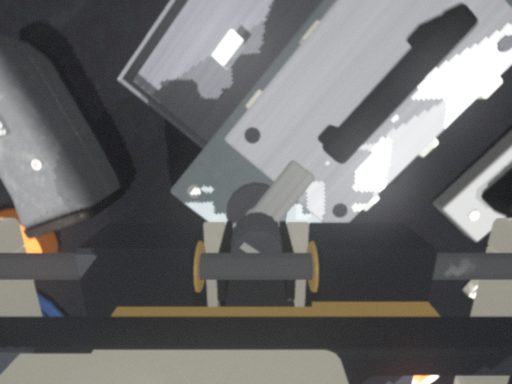

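Request:
carry_out --pt "0 0 0" --pt "0 0 0" --pt "0 0 0.1" --pt "0 0 0.2" --pt "0 0 0.3" --pt "0 0 0.3" --twist '[2,4,4,4,4,4]'

```text
clock: 45.1
tool_pos: [0.5308, -0.3738, 0.2506]
orientation: [179.5, -0.3, 36.4]
force: [2.5, -1.6, -6.5]
opening: 0.0272
```

Request:
carry_out --pt "0 0 0" --pt "0 0 0" --pt "0 0 0" --pt "0 0 0" --pt "0 0 0" --pt "0 0 -1" --pt "0 0 -3" --pt "0 0 -6" --pt "0 0 -9" --pt "0 0 -10" --pt "0 0 -10" --twist '[0,0,0,0,0,0,0,0,0,0,0]' --fingers 0.05

```text
clock: 46.02
tool_pos: [0.5305, -0.3739, 0.3554]
orientation: [179.2, -0.5, 36.5]
force: [-0.2, 0.2, 0.1]
opening: 0.0461
```

```bash
python3 - <<'E'
from h import *
im,c,o=snap('wrist','w35'); g=gp(o); print(o['opening'],o['orientation'],g,o['tool_pos'],o['force'],o['joint_pos'].round(1))
s=snap('scene','s35')[0]; crop(s,220,380,90,240,4,'s35c')
print(tool(o,(.529,-.155,.20)))
E
```

```text
0.046074980959244324 [179.19795442  -0.52601773  36.468371  ] [ 0.53298739 -0.37484221  0.1961397 ] [ 0.53048603 -0.37391817  0.35541738] [-0.22912552  0.23731601  0.11619104] [ -18.    19.7   -7.2    0.   -62.1 -125.6]
[ 12.74930488 -17.91086458  -0.51975993]
```

View pics/w35.png

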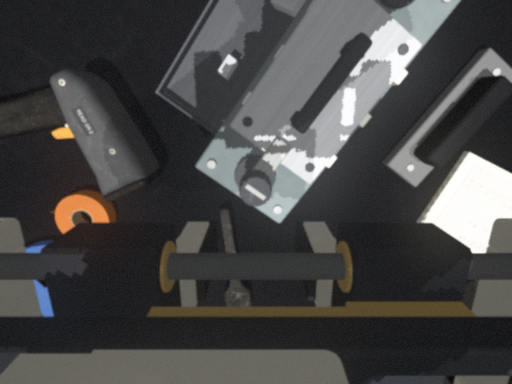

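View pics/s35c.png

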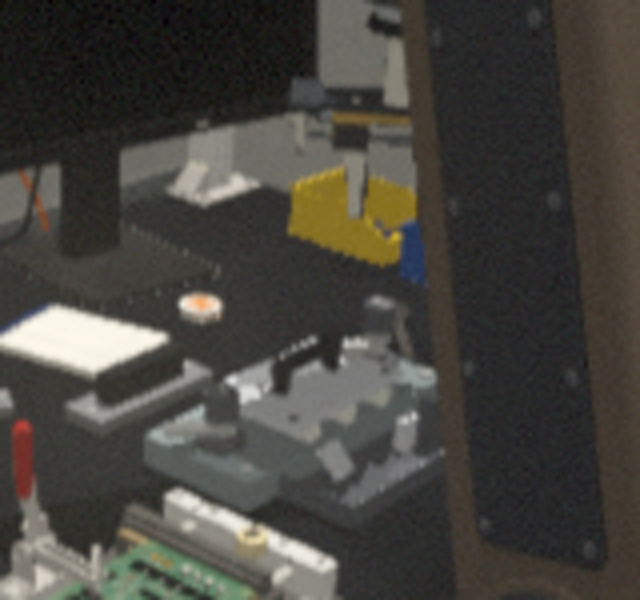

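Request:
carry_out --pt "1 -1.4 0" --pt "2 -2.8 0" --pt "3.5 -4.9 0" --pt "5 -7 0" --pt "6.5 -9 0" --pt "8 -11 0" --pt "9.5 -13 0" --pt "10.5 -15 0" --pt "11.5 -16.5 0" --pt "12.5 -17.5 0" --pt "12.7 -17.9 0" --pt "12.7 -17.9 0" --twist '[-4,-10,-17,-24,-31,-38,-45,-52,-59,-66,-73,-80]'

```text
clock: 47.12
tool_pos: [0.5251, -0.1527, 0.3496]
orientation: [179.6, 0.4, 116.9]
force: [-0.6, 0.1, -0.2]
opening: 0.046
```

```bash
python3 - <<'E'
from h import *
o=ctrl.get_obs();print(o['orientation'],tool(o,(.529,-.155,.15)))
E
```

```text
[179.62321296   0.36015878 116.85671976] [-0.26000375  0.11306282  4.03103705]
```

Request:
carry_out --pt "-0.2 0.1 1" --pt "-0.26 0.1 2" --pt "-0.26 0.1 3" --pt "-0.26 0.1 4" --pt "-0.26 0.1 5" --pt "-0.26 0.1 6" --pt "-0.26 0.1 6.5" --pt "-0.26 0.1 7" --pt "-0.26 0.1 7" --pt "-0.26 0.1 7" --pt "-0.26 0.1 7" --twist '[-4,-11,-18,-25,-32,-39,-46,-53,-60,-64,-64]'

```text
clock: 48.03
tool_pos: [0.5272, -0.1547, 0.2783]
orientation: [-179.8, 0.3, -179.0]
force: [-0.2, -0.2, 0.2]
opening: 0.046
```

```bash
python3 - <<'E'
from h import *
im,c,o=snap('wrist','w36'); g=gp(o); print(o['opening'],o['orientation'],g,o['force'],o['joint_pos'].round(1),tool(o,(.529,-.155,.078)))
print(proj(c,[(.529,-.155,.082)]))
crop(im,180,330,120,270,4.5,'w36c')
E
```

```text
0.04595299746578652 [-179.84190246    0.34573409 -178.9674954 ] [ 0.52818052 -0.1551494   0.11903937] [-0.1692766  -0.16142805  0.16813394] [  4.1  15.5 -25.    0.2 -49.2  -3.3] [-0.05743865  0.02478629  4.10430532]
[[254.20081716 224.54291575]]
```

View pics/w36.png

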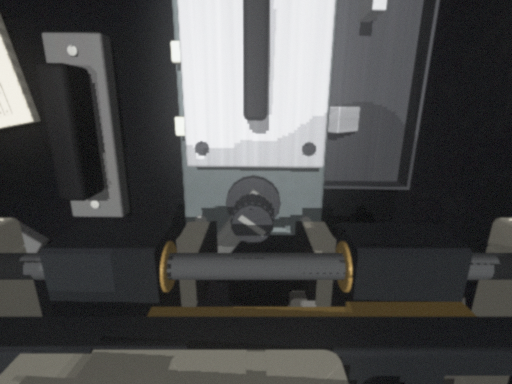

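View pics/w36c.png

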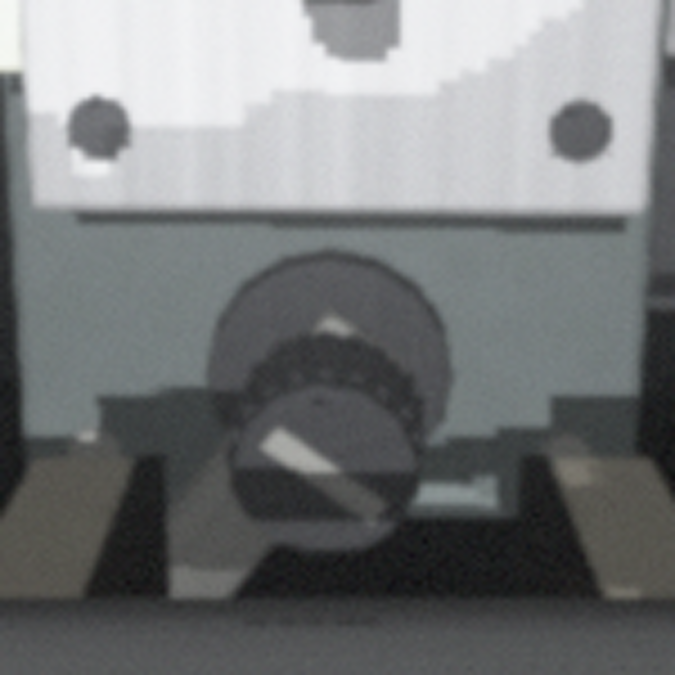

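Request:
carry_out --pt "-0.05 0 0.7" --pt "-0.08 0.02 2" --pt "-0.08 0.02 3.2" --pt "-0.08 0.02 3.8" --pt "-0.08 0.02 4.05" --pt "-0.08 0.02 4.05" --twist '[0,0,0,0,0,0]'

```text
clock: 48.58
tool_pos: [0.5281, -0.1546, 0.2372]
orientation: [-179.8, 0.3, -179.3]
force: [-0.0, -0.1, 0.2]
opening: 0.0459
```

Request:
carry_out --pt "0 0 0" --pt "0 0 0" --pt "0 0 0" --pt "0 0 0" --pt "0 0 0" --pt "0 0 0" --pt "0 0 0" --twist '[0,0,0,0,0,0,0]' --fingers -1

```text
clock: 49.17
tool_pos: [0.5292, -0.1546, 0.2379]
orientation: [-179.8, 0.4, -179.3]
force: [5.4, -1.5, -0.4]
opening: 0.0278
```

Request:
carry_out --pt "-0.05 0 -0.3" --pt "-0.1 0 -0.7" --pt "-0.1 0 -1.1" --pt "-0.1 0 -1.4" --pt "-0.1 0 -1.55" --pt "-0.1 0 -1.6" --pt "-0.1 0 -1.6" --twist '[0,0,0,0,0,0,0]'

```text
clock: 49.75
tool_pos: [0.5295, -0.1545, 0.2536]
orientation: [-179.8, 0.4, -179.3]
force: [2.7, -2.2, -11.3]
opening: 0.0275
```

Request:
carry_out --pt "0 0 0" --pt "0 0 0" --pt "0 0 0" --pt "0 0 0" --pt "0 0 0" --pt "0 0 0" --pt "0 0 0" --pt "0 0 0" --pt "0 0 0" --pt "0 0 0" --pt "0 0 0" --pt "0 0 0" --twist '[3,9,15,21,27,33,39,45,51,57,63,69]'

```text
clock: 50.75
tool_pos: [0.5291, -0.1541, 0.2529]
orientation: [179.8, 0.2, 111.4]
force: [2.4, 2.4, -11.5]
opening: 0.0274
```

```bash
python3 - <<'E'
from h import *
im,c,o=snap('wrist','w37'); g=gp(o); print(o['opening'],o['orientation'],g,o['tool_pos'],o['force'],o['moment'],o['joint_pos'].round(1))
E
```

```text
0.027426709555287844 [179.75609668   0.20792901 111.39354232] [ 0.5299401  -0.15441842  0.09361238] [ 0.52909782 -0.15412751  0.25290988] [  2.39336619   2.36470236 -11.53546471] [ 1.05356737 -0.85312202  0.01918679] [  4.2  17.4 -26.3   0.2 -46.  -72.9]
```

View pics/w37.png

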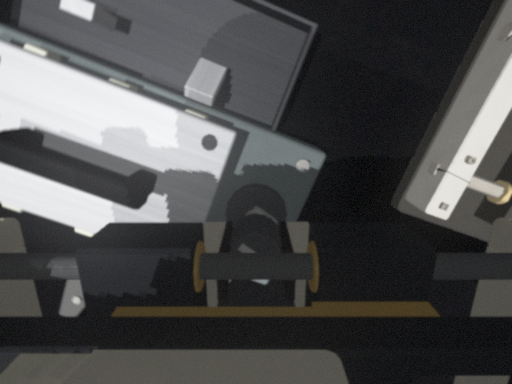

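Request:
carry_out --pt "0 0 0" --pt "0 0 0" --pt "0 0 0" --pt "0 0 0" --pt "0 0 -0.02" --pt "0 0 -0.02" --pt "0 0 -0.03" --pt "0 0 -0.03" --pt "0 0 -0.03" --pt "0 0 -0.03" --pt "0 0 -0.03" --pt "0 0 -0.03" --twist '[4,10,16,22,28,34,40,46,52,58,64,70]'

```text
clock: 51.8
tool_pos: [0.5294, -0.1536, 0.253]
orientation: [179.7, -0.2, 40.8]
force: [4.2, 4.1, -10.9]
opening: 0.0276
```

Request:
carry_out --pt "0 0 0" --pt "0 0 0" --pt "0 0 0.1" --pt "0 0 0.2" --pt "0 0 0.25" --pt "0 0 0.25" --twist '[2,4,4,4,4,4]'

```text
clock: 52.3
tool_pos: [0.5294, -0.1535, 0.2504]
orientation: [179.8, -0.3, 36.9]
force: [3.5, 2.1, -9.7]
opening: 0.0274
```

```bash
python3 - <<'E'
from h import *
im,c,o=snap('wrist','w38'); g=gp(o); print(o['opening'],o['orientation'],g,o['tool_pos'],o['force'],o['moment'],o['joint_pos'].round(1))
E
```

```text
0.027367351952109438 [179.75016134  -0.26168301  36.91817421] [ 0.53044853 -0.15357029  0.09105882] [ 0.52944961 -0.15345197  0.25035565] [ 3.452893    2.07918351 -9.7153068 ] [ 0.55539    -1.24365329  0.18007386] [ 4.200e+00  1.760e+01 -2.640e+01  1.000e-01 -4.560e+01 -1.474e+02]
```

View pics/w38.png

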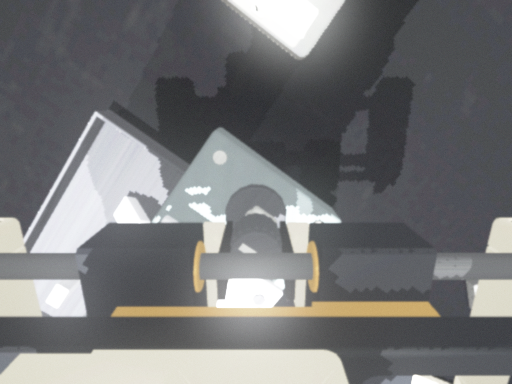

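Request:
carry_out --pt "0 0 0" --pt "0 0 0" --pt "0 0 0" --pt "0 0 0" --pt "0 0 0" --pt "0 0 -1" --pt "0 0 -3" --pt "0 0 -6" --pt "0 0 -10" --pt "0 0 -13" --pt "0 0 -14" --pt "0 0 -14" --twist '[0,0,0,0,0,0,0,0,0,0,0,0]' --fingers 0.05

```text
clock: 53.35
tool_pos: [0.5291, -0.1535, 0.3949]
orientation: [179.5, -0.6, 36.9]
force: [-0.2, -0.5, -0.3]
opening: 0.0459
```

```bash
python3 - <<'E'
from h import *
im,c,o=snap('wrist','w39'); g=gp(o); print(o['opening'],o['orientation'],g,o['tool_pos'],o['force'],o['joint_pos'].round(1))
s=snap('scene','s39')[0]; crop(s,220,380,100,240,4.2,'s39c')
M=rot(o['orientation']); print(M.T@(np.array([.53,-.17,.42])-o['tool_pos'])*100)
E
```

```text
0.045889708740176734 [179.49148288  -0.5689029   36.92760621] [ 0.53119505 -0.15366351  0.2356632 ] [ 0.52908127 -0.15348357  0.39494908] [-0.22352168 -0.45470167 -0.31989649] [ 4.200e+00  9.000e+00 -1.630e+01  1.000e-01 -6.390e+01 -1.474e+02]
[-0.89395465  1.39777228 -2.50178554]
```

View pics/w39.png

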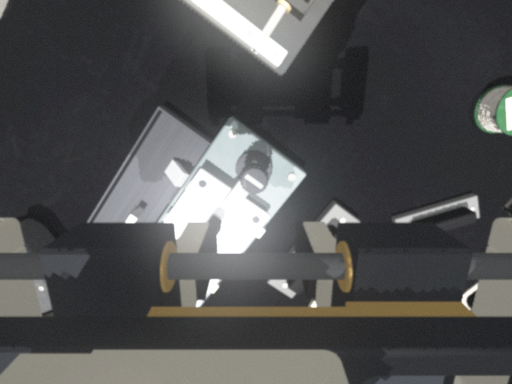

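View pics/s39c.png

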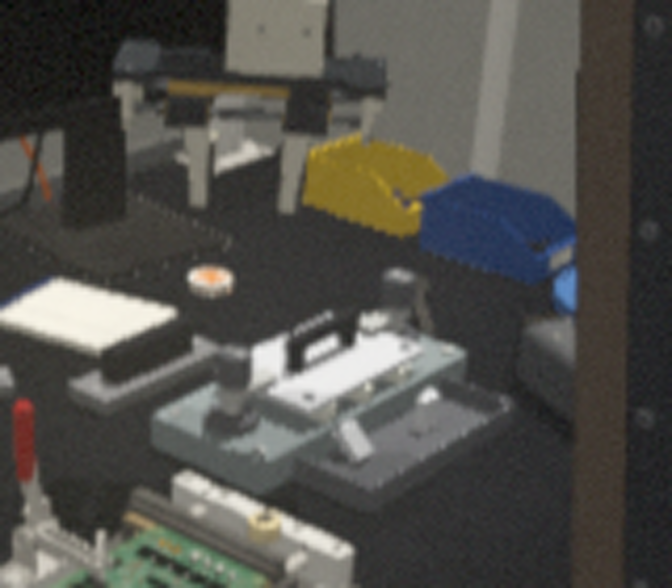

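```bash
python3 - <<'E'
from h import *
o=ctrl.get_obs(); M=rot(o['orientation']); print(M.T@(np.array([.60,-.265,.44])-o['tool_pos'])*100)
E
```

```text
[-0.93485884 13.2670384  -4.86049176]
```

Request:
carry_out --pt "0 1 -0.5" --pt "-0.2 3 -1.5" --pt "-0.4 6 -3" --pt "-0.6 9 -4" --pt "-0.8 11.5 -4.8" --pt "-0.9 13 -4.8" --pt "-0.9 13.3 -4.8" --pt "-0.9 13.3 -4.8" --pt "-0.9 13.3 -4.8" --pt "-0.9 13.3 -4.8" --twist '[-4,-10,-16,-23,-30,-37,-44,-50,-53.5,-53.5]'

```text
clock: 54.28
tool_pos: [0.6004, -0.2652, 0.4371]
orientation: [179.8, -0.0, 90.5]
force: [-0.2, -0.2, -0.0]
opening: 0.0462
```

```bash
python3 - <<'E'
from h import *
im,c,o=snap('wrist','w40'); print(o['orientation'],o['tool_pos'])
np.save('w40.npy',np.r_[o['tool_pos'],o['orientation']])
crop(im,100,420,0,225,2.4,'w40c')
E
```

```text
[ 1.79791604e+02 -2.57706616e-02  9.05189574e+01] [ 0.60038279 -0.26522667  0.43714724]
```

View pics/w40c.png

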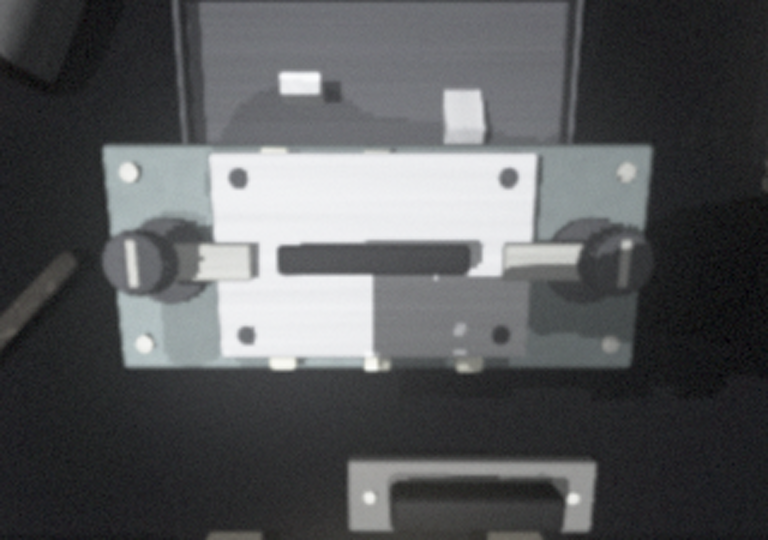

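```bash
python3 - <<'E'
from h import *
p=np.load('w40.npy'); c=cam('wrist',{'tool_pos':p[:3],'orientation':p[3:]})
k=un([(133,262),(616,262)],100,0,2.4)
for z in (.075,.082,.09,.094,.10): r=ray(c,k,z); print(z,np.linalg.norm(r[1]-r[0]),r.mean(0).round(4))
e=ray(c,un([(209,153),(537,153),(528,357),(222,356)],100,0,2.4),.052); print(e.round(4),e.mean(0))
pl=ray(c,un([(104,145),(651,145),(630,366),(125,366)],100,0,2.4),.03); print(pl.round(4),pl.mean(0))
s=ray(c,un([(348,461),(597,461),(591,531),(350,531)],100,0,2.4),.016); print('scr',s.mean(0))
print('handle',ray(c,un([(278,258),(480,258)],100,0,2.4),.084))
print('cl',ray(c,un([(252,261),(503,261)],100,0,2.4),.062))
t=snap('top','t40')[0]; s=snap('scene','s40')[0]; crop(t,120,380,110,270,3,'t40c')
E
```

```text
0.075 0.22814601014304156 [ 0.5318 -0.2655  0.075 ]
0.082 0.22347113236136634 [ 0.5317 -0.2656  0.082 ]
0.09 0.21812841489659474 [ 0.5315 -0.2656  0.09  ]
0.094 0.21545705616420888 [ 0.5314 -0.2656  0.094 ]
0.1 0.21145001806563013 [ 0.5313 -0.2656  0.1   ]
[[ 0.4821 -0.3459  0.052 ]
 [ 0.4809 -0.1873  0.052 ]
 [ 0.5797 -0.1848  0.052 ]
 [ 0.5804 -0.345   0.052 ]] [ 0.53076836 -0.26575296  0.052     ]
[[ 0.4761 -0.4042  0.03  ]
 [ 0.474  -0.1246  0.03  ]
 [ 0.5877 -0.1226  0.03  ]
 [ 0.5898 -0.4041  0.03  ]] [ 0.53189368 -0.2638647   0.03      ]
scr [ 0.67072701 -0.20521413  0.016     ]
handle [[ 0.53019626 -0.30990531  0.084     ]
 [ 0.52950217 -0.21715126  0.084     ]]
cl [[ 0.53208632 -0.32558253  0.062     ]
 [ 0.53116598 -0.20256156  0.062     ]]
```

View pics/s40.png

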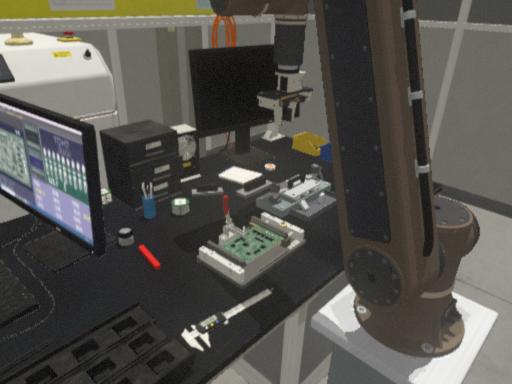

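View pics/t40c.png

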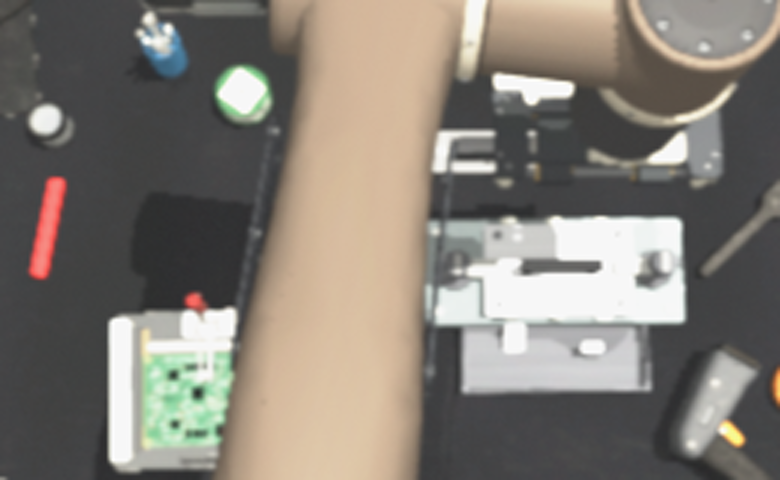

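```bash
python3 - <<'E'
from h import *
p=np.load('w40.npy'); c=cam('wrist',{'tool_pos':p[:3],'orientation':p[3:]})
print(ray(c,un([(464,115),(300,83)],100,0,2.4),.018).round(4))
o=ctrl.get_obs(); print(o['clock'],o['qvel'].round(2),o['force'].round(1))
print(ctrl.close_job())
E
```

```text
[[ 0.4588 -0.2194  0.018 ]
 [ 0.4444 -0.3045  0.018 ]]
54.4333 [ 0.04 -0.34  0.37 -0.04 -0.09  0.28] [-0.3 -1.   0.2]
the job is handed in; nothing more can be done
None
```

The job is finished and handed in at about 54 s of the 208 s allowed. No verdict was reported, but my last checks found every end condition met.

**What I did:** I wiped the two offcuts into the catch tray with the larger scraper and stood it back upright behind the carrier. I then laid the three white sticks front-to-back at about −50, 0 and +50 mm, and set the cover on them. Finally I pulled each screw up about 15–16 mm and turned it clockwise about 143° in all.

**Last checks, from the wrist, top and scene pictures:**

| Item | Measured | Limit |
|---|---|---|
| Cover centre | within about 2 mm of the carrier centre, straight to about 1° | 12 mm, 0.12 rad |
| Sticks | angles within 3°, within 3 mm of the centre line | 0.2 rad, 20 mm |
| Claws | both point at the middle, over the cover | past 2.1 rad |
| Offcuts | both in the tray, about 73 and 87 mm from the carrier centre line | 58 to 132 mm |
| Scraper | upright, about 0.14 m behind the carrier centre | more than 0.07 m |

I saw only two offcuts and no sign of a third. One of them leans against the plate's edge rather than lying flat, but its middle is inside the tray.

**Checks that disagreed:** the picture-based estimate of the screw heights was loose, giving head tops between 87 and 91 mm where about 94 mm was expected. The claws sit over the cover and both heads turned fully, which is only possible with the screws up, so I went by that.

The gripper also tilted by up to 1.6° over the run. That had no visible effect on the result.

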